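# Prise a split retaining ring out of a bearing housing with a hook pick

## Robot

A 6-joint arm with a two-finger parallel gripper is mounted at the origin on a cart in front of the work surface, level with it; the furniture and walls round the work are solid. World frame = base frame: x ahead of the robot, y to its left, z up, the work surface at z = 0. Lengths are in m, angles in rad, forces in N, time in s.
With the tool pointing down it reaches from about 0.35 to 0.975 m from the base axis. Payload 17.4 kg.
Tool frame: the origin (TCP) lies between the finger pads; the fingertips stand 17 mm ahead of it and the grasp point (between the pads) lies 2 mm behind it (arm.tip_extent is the distance from the TCP to the fingertips, in m); z points along the fingers, x is the direction in which the jaws open and shut, and the axes are right-handed (so a half turn about z gives the same grasp; the last joint's range is limited). The gripper opens to 85 mm and grips with 20 to 120 N. Pads are 22 mm wide; open, the fingers measure 114 mm over their backs; the gripper's body (76 mm by 85 mm) begins 54 mm behind the grasp point. The pads swing forward as they close: fully open they stand 13 mm farther back than shut.
Start: joints at [1.079, 0.116, 1.442, -0, 1.584, -0.038], TCP at [0.296, 0.607, 0.248] pointing down, gripper open.
Joint ranges: [-2.83, 2.83], [-0.83, 2.19], [0.07, 2.5], [-1.14, 4.28], [0.01, 3], [-2.97, 2.97]. Speed limits (rad/s): [1.89, 1.89, 2.22, 3.14, 3.14, 3.14].

## Interface

Orientations are given as a unit quaternion [x, y, z, w].
In Python, from workcell import arm, viewer gives the robot as it stands. Calls block until the motion is done:
- arm.goto(position, orientation): joint-space move of the TCP to a pose.
- arm.move_l(position, ori=None, vel=0.15, contact_N=None): straight line of the TCP; ori=None keeps the orientation; vel is the mean speed in m/s. With contact_N (N) it stops when the force on the tool has changed by that much, and returns True; else False.
- arm.set_joints(angles): joint-space move.
- arm.gripper_to(opening, squeeze=None): opening from 0.0 (shut) to 1.0 (fully open); squeeze is the grip in N (None keeps the last); returns when the fingers have stopped.
- arm.dwell(seconds).
- arm.inverse_kinematics(position, orientation): joint angles nearest the present ones, or None.
- arm.get_state(): the state.
- viewer.read_camera(name): name is "side" or "top" or "wrist"; returns the picture (420x560x3 uint8, blue, green, red); there is no depth.
- viewer.camera_params(name): a dict with "camera_matrix" (3x3 intrinsics, pixels), "R" (3x3) and "t" (3): a world point X has camera coordinates R X + t. Camera axes: x right, y down, z forward; pixel columns grow to the right and rows downward; lengths in m; the calibration is good to about 2 mm. A picture is of the moment at which its call begins: read the wrist's pose just before it. camera_params takes no time and is no camera call; for the wrist camera it gives the pose at the moment of the call.
A pose or a line that the arm cannot do raises arm.MotionError and nothing moves.
- arm.hand_in(): hands the job in, once; it reports no verdict.
The state is a dict: "time": time; "qpos": joint angles; "qd": joint speeds; "tau": joint torques, N m; "tcp_pos": TCP position; "tcp_rot": TCP orientation; "wrist_force": force on the tool from outside, world axes, zero at the start; "moment": the same for the moment, N m; "finger_gap": opening from 0.0 (shut) to 1.0 (fully open).
Only numpy, scipy, OpenCV 4.12 (cv2) and the standard library are available. Lean on these libraries where they do the work, as an engineer would, in place of code of your own. Each camera call takes 0.05 s, during which the arm holds its last target.

## Task

Take the green-handled hook pick from its fork, put its tip under the end of the copper split ring that lies over the channel, lift the ring out of its groove in the bearing housing and lay it down flat on the housing's front ledge. Hang the pick back in its fork, and only then take the ring with the fingers and lay it gently flat in the grey tray. Do not touch the ring with the fingers while it is in the groove, and leave the tape roll, the steel weight and the bottle where they are.

Things in the scene. Friction and masses are not known exactly. Their poses are not given: they have to be found in the camera images.
- ring_center (a point): Centre (half-way up) of the copper split ring: outside diameter 60 mm, inside 42, band 9 wide, 5 thick, 30 g, rigid, loose. z is the ring's axis; the 9 mm gap looks along its own -x. At the start it lies flat in the groove, top 1 mm below the housing's top, gap towards the housing's -x within 0.05 rad, with up to 2 mm play.
- seat (a point): Centre of the round groove of the fixed bearing housing, level with its flat top, 32 mm above the bench. Axes: x from the front ledge to the rear, z up. Groove 6 mm deep, outer wall at radius 32 mm; inside it only a central boss of radius 11 mm, flush with the top.
- pick_handle (a point): On the axis of a loose upright hook pick (80 g), in its green square handle 16 x 16 x 60 mm: 25 mm of the handle are above this point, 35 below. Then a dark 28 x 28 x 5 mm collar (underside 40 mm below this point) and a 6 mm round shaft, whose foot, 118 mm below, is a 4 mm thick toe along the pick's x with an upturned tip. z up.
- pick_tip (a point): Topmost point of the pick's upturned tip: 22 mm along the pick's x from the shaft's axis and 110 mm below pick_handle. The tip is 4 mm thick and stands 4 mm above the toe's upper side; the toe's underside is 8 mm below this point. Clear length between the shaft and the tip: 17 mm.
- fork_home (a point): Where pick_handle is when the pick hangs in its fixed grey fork, toe along the fork's x: 130 mm above the bench. Two level tines, 15 mm wide, 16 mm apart, run along x from -28 to +36 mm, tops 90 mm above the bench; the collar rests on them. A post (x +35 to +45) closes the gap, so the pick goes out upwards and in from above. Base x -35 to +45, 64 wide, 8 high.
- tray: Fixed open grey tray, 130 x 130 mm outside, 16 mm high, walls 4 mm, floor about 4 mm thick; origin at the centre of its underside, on the bench.
- housing: Bearing housing, blue with a bare metal ledge and a grey rim round the groove, fixed; same axes as seat, origin on the bench 32 mm below it. The block reaches 140 mm to -x and 43 mm to +x and to either side of it.
- ledge (a point): Middle of the flat front ledge, on its top (32 mm above the bench), 86 mm to -x of the groove's centre: the flat top from x = -32 to -140 mm of the seat, 86 mm wide, cut only by the pick channel.
- channel (a point): Point on the floor of the pick channel below the ring's end, 25 mm to -x and 11 mm to +y of the groove's centre. The channel is 15 mm wide (y = +3 to +18 of the seat), runs from the front face to x = -7, floor 12 mm above the bench, 14 mm below the groove's floor. The ring's end bridges it; a ring laid on the ledge does so too, so the pick can be lowered from under it.
- keeper (a point): Steel keeper tab on the housing's top, 4 mm thick, 20 mm wide; this point is the middle of its inner lower edge, 27.5 mm to +x of the groove's centre. It overhangs the groove from there outwards and holds the ring's far side (about 2.5 mm of it) down; the ring comes free when its gap end is lifted and it tilts.
- ring: The copper split ring as a whole; origin at the centre of its underside (same axes as ring_center).
- pick: The hook pick as a whole; origin on the shaft's axis at the underside of its toe.
- tape_roll: Roll of grey tape, 66 mm across, 24 mm high, loose; origin at its underside. Leave it.
- test_weight: Steel test weight, 22 mm across, 37 mm high, loose; origin at its underside. Leave it.
- solvent_bottle: White bottle with a red cap, 46 mm across, 130 mm high, loose; origin at its underside. Leave it.

How it is judged:
By the outcome, as a careful person would: the job done as asked, in the order asked, and still so for the second after the job is handed in, with the robot touching nothing.
It also fails if it takes over 72 s, if anything falls off the work surface, if the arm or the gripper's body presses on something with over 40 N, if the wrist force passes 120 N, or if a joint passes its speed limit or range.

## Working session

There is one attempt and no reset: what is moved stays moved. The work goes in short steps, each a Python script; the robot and the scene stay as the last script left them, time stands still between calls to the robot, and variables do not carry over. Pictures are saved under pics/ and viewed, and the job is handed in when it is done.

```bash
ls; mkdir -p pics; python3 - <<'E'
from workcell import arm, viewer
import cv2
for n in ["side","top","wrist"]:
    p=viewer.camera_params(n); im=viewer.read_camera(n); cv2.imwrite(f"pics/{n}0.png",im); print(n,p)
s=arm.get_state(); print(s, arm.tip_extent)
E
```

```text
pics
side {'camera_matrix': array([[469.07780794,   0.        , 279.177113  ],
       [  0.        , 469.07780794, 202.85183744],
       [  0.        ,   0.        ,   1.        ]]), 'R': array([[-0.99950595,  0.02967362, -0.01036002],
       [ 0.02702024,  0.64287154, -0.76549728],
       [-0.01605491, -0.76539902, -0.64335572]]), 't': array([0.60613364, 0.15112718, 0.88810078])}
top {'camera_matrix': array([[394.63504353,   0.        , 271.23136987],
       [  0.        , 394.63504353, 210.7620816 ],
       [  0.        ,   0.        ,   1.        ]]), 'R': array([[-0.01002939, -0.99994295,  0.00367511],
       [-0.99711507,  0.00972435, -0.0752793 ],
       [ 0.07523926, -0.00441951, -0.99715572]]), 't': array([-0.12064852,  0.58698586,  0.96056901])}
wrist {'camera_matrix': array([[313.94736795,   0.        , 284.40607296],
       [  0.        , 313.94736795, 209.02028532],
       [  0.        ,   0.        ,   1.        ]]), 'R': array([[ 0.43959828,  0.89819388, -0.0010521 ],
       [ 0.86096161, -0.42104155,  0.28542797],
       [ 0.25592668, -0.12637946, -0.95839959]]), 't': array([-0.67569078, -0.03609499,  0.37977695])}
{'time': 0.15, 'qpos': array([ 1.07916255e+00,  1.16364678e-01,  1.44205331e+00, -4.40076602e-06,
        1.58396943e+00, -3.77712426e-02]), 'qd': array([-0.00105192, -0.00300222, -0.00249732,  0.000607  ,  0.00049911,
        0.00121778]), 'tau': array([ 2.88881229e-04, -7.32506132e+01, -6.32847691e+01,  1.90222084e-05,
        4.97093570e-03, -3.76981416e-05]), 'tcp_pos': array([0.29589038, 0.60657676, 0.24777558]), 'tcp_rot': array([ 8.48068426e-01,  5.29886579e-01, -3.43624415e-04,  1.99600095e-04]), 'wrist_force': array([ 0.81324169, -0.51446844, -0.55338895]), 'moment': array([-0.02536506, -0.02686617, -0.02730579]), 'finger_gap': 0.9972737815492223} 0.017
```

View pics/side0.png

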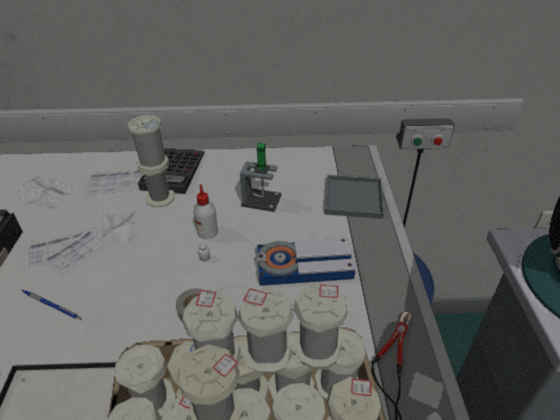

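View pics/top0.png

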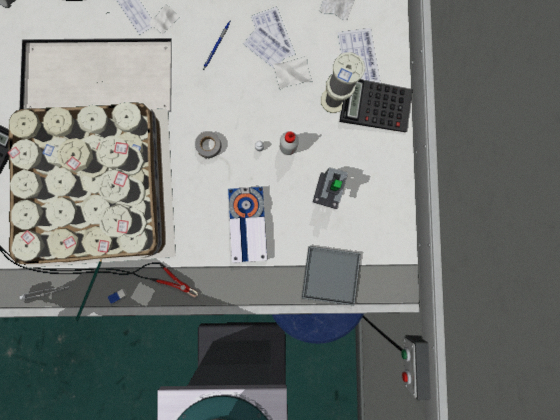

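View pics/wrist0.png

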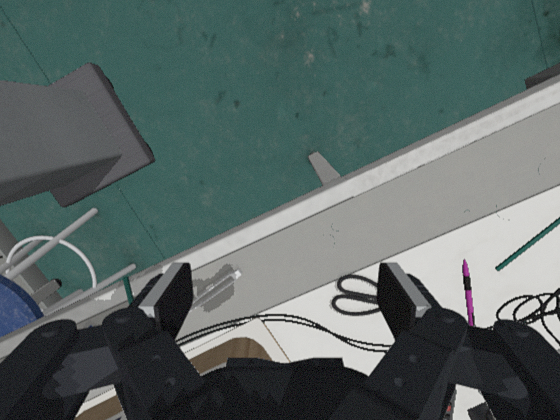

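Side view: the fork is at (260,185), the housing at (305,262) and the tray at (353,196). Top view: housing (247,225), fork (330,188), tray (332,275). I'll enlarge these.

```bash
python3 - <<'E'
import cv2
a=cv2.imread("pics/top0.png"); b=cv2.imread("pics/side0.png")
c=cv2.resize(a[165:285,210:370],None,fx=5,fy=5,interpolation=cv2.INTER_CUBIC);cv2.imwrite("pics/top0c.png",c)
c=cv2.resize(b[135:295,235:395],None,fx=3.7,fy=3.7,interpolation=cv2.INTER_CUBIC);cv2.imwrite("pics/side0c.png",c)
E
```

```text
(no output)
```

View pics/top0c.png

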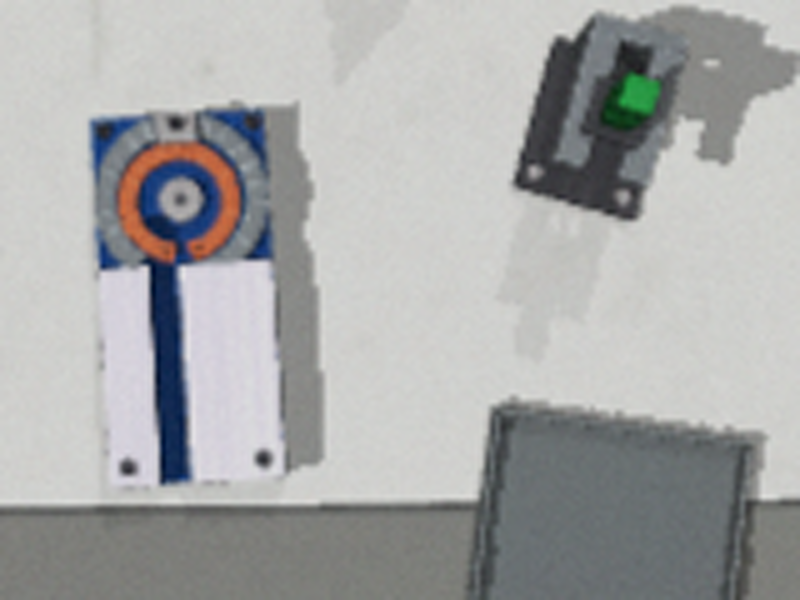

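View pics/side0c.png

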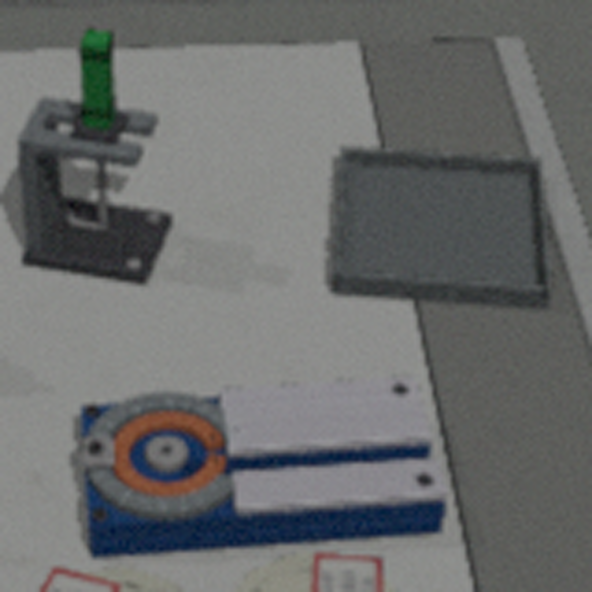

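The top crop shows the ring centred near crop (180,200) with its gap towards the robot, the channel left of centre, and the handle top at (638,95). The post is on the far side of the fork, so fork x points roughly away from the robot. Next are rough positions from both views.

```bash
cat > h.py <<'E'
import numpy as np, cv2
def ray(p,uv):
    K,R,t=p["camera_matrix"],p["R"],p["t"]
    d=R.T@np.linalg.inv(K)@np.array([uv[0],uv[1],1.]); return -R.T@t, d/np.linalg.norm(d)
def plane(p,uv,z):
    c,d=ray(p,uv); return c+d*(z-c[2])/d[2]
def tri(obs):
    A=np.zeros((3,3));b=np.zeros(3)
    L=[ray(p,uv) for p,uv in obs]
    for c,d in L:
        M=np.eye(3)-np.outer(d,d);A+=M;b+=M@c
    X=np.linalg.solve(A,b)
    return X,[1000*np.linalg.norm((np.eye(3)-np.outer(d,d))@(X-c)) for c,d in L]
def proj(p,X):
    x=p["R"]@X+p["t"]; x=p["camera_matrix"]@x; return x[:2]/x[2]
E
python3 - <<'E'
from workcell import arm, viewer
from h import *
np.set_printoptions(precision=4,suppress=True)
T=viewer.camera_params("top");S=viewer.camera_params("side")
t=lambda x,y:(210+(x+.5)/5-.5,165+(y+.5)/5-.5)
s=lambda x,y:(235+(x+.5)/3.7-.5,135+(y+.5)/3.7-.5)
print("boss",tri([(T,t(181,199)),(S,s(166,450))]))
print("handle top",tri([(T,t(638,95)),(S,s(98,33))]))
print("ledge screw L",tri([(T,t(128,467)),(S,s(425,480))]))
print("ledge screw R",tri([(T,t(264,458)),(S,s(400,388))]))
for n,q in dict(fl=(108,487),fr=(286,475),bl=(92,120),br=(266,108)).items(): print("house",n,plane(T,t(*q),.032))
for n,q in dict(tl=(492,402),tr=(764,434)).items(): print("tray",n,plane(T,t(*q),.016))
print("tray", [tri([(T,(x,y)),(S,v)]) for x,y,v in [(309,247,s(540,155)),]])
for n,q in dict(a=(535,173),b=(624,198)).items(): print("fork screw",n,plane(T,t(*q),.008))
for n,q in dict(bottle=(290,137),).items(): print(n,plane(T,q,.13))
print("bottle base/side",plane(S,(206,237),0)," weight",plane(T,(259,146),.037)," tape",plane(T,(208,145),.024))
print("stack",plane(S,(147,122),.15), plane(T,(347,68),.15))
# wrist cam in tcp frame
from scipy.spatial.transform import Rotation as Ro
st=arm.get_state();W=viewer.camera_params("wrist");R=Ro.from_quat(st["tcp_rot"]).as_matrix()
print(R); print("cam pos in tcp",R.T@(-W["R"].T@W["t"]-st["tcp_pos"])); print("cam z in tcp",R.T@W["R"].T)
E
```

```text
boss (array([ 0.6026, -0.0638,  0.03  ]), [np.float64(1.0129172439741123), np.float64(1.0129172439740686)])
handle top (array([ 0.634 , -0.2693,  0.156 ]), [np.float64(0.7408635899890657), np.float64(0.7408635899893077)])
ledge screw L (array([ 0.4708, -0.0372,  0.0304]), [np.float64(0.757560910094434), np.float64(0.7575609100943952)])
ledge screw R (array([ 0.4747, -0.1038,  0.031 ]), [np.float64(0.8865828312037844), np.float64(0.8865828312038658)])
house fl [ 0.4606 -0.0274  0.032 ]
house fr [ 0.4655 -0.1144  0.032 ]
house bl [ 0.6411 -0.0199  0.032 ]
house br [ 0.6463 -0.1061  0.032 ]
tray tl [ 0.4998 -0.2172  0.016 ]
tray tr [ 0.4826 -0.3524  0.016 ]
tray [(array([ 0.4473, -0.1932,  0.131 ]), [np.float64(51.7708664457326), np.float64(51.7708664457326)])]
fork screw a [ 0.6151 -0.2418  0.008 ]
fork screw b [ 0.6019 -0.2866  0.008 ]
bottle [ 0.7436 -0.1699  0.13  ]
bottle base/side [ 0.757  -0.1543  0.    ]  weight [ 0.7463 -0.0976  0.037 ]  tape [0.7532 0.031  0.024 ]
stack [ 0.8948 -0.3806  0.15  ] [ 0.8936 -0.2979  0.15  ]
[[ 0.4384  0.8988 -0.0004]
 [ 0.8988 -0.4384 -0.0007]
 [-0.0008 -0.     -1.    ]]
cam pos in tcp [ 0.0012 -0.0729 -0.1259]
cam z in tcp [[ 1.     -0.0012 -0.0005]
 [ 0.0013  0.9584  0.2855]
 [ 0.0001 -0.2855  0.9584]]
```

```bash
python3 - <<'E'
from workcell import arm, viewer
from h import *
np.set_printoptions(precision=4,suppress=True)
T=viewer.camera_params("top");S=viewer.camera_params("side")
for a,b in [((120,149),(206,298)),((122,179),(255,297)),((109,213),(329,291)),((72,160),(224,365)),((51,150),(224,365)),((102,241),(361,387))]: print(tri([(T,a),(S,b)]))
E
```

```text
(array([0.7017, 0.1797, 0.2132]), [np.float64(1.8078028980203633), np.float64(1.807802898020355)])
(array([0.6401, 0.1763, 0.2083]), [np.float64(0.8180680548831782), np.float64(0.8180680548832582)])
(array([0.5582, 0.1914, 0.2369]), [np.float64(10.218886619384277), np.float64(10.218886619384413)])
(array([0.6763, 0.2755, 0.2143]), [np.float64(1.676354492130249), np.float64(1.6763544921302251)])
(array([0.6797, 0.297 , 0.2528]), [np.float64(9.812331711408152), np.float64(9.812331711408222)])
(array([0.5105, 0.254 , 0.1161]), [np.float64(4.219611042550746), np.float64(4.2196110425508735)])
```

Cans in the crate reach about 0.22 m, so I'll swing across at 0.42 m. Then I'll look down from two wrist positions.

```bash
cat >> h.py <<'E'
from scipy.spatial.transform import Rotation as Ro
def q(yaw):
    # tool z down, tool x=+y, tool y=+x rotated by yaw (tool y along direction yaw)
    M=np.array([[0,1,0],[1,0,0],[0,0,-1.]]); return (Ro.from_euler('z',yaw)*Ro.from_matrix(M)).as_quat()
def snap(name,cam="wrist"):
    from workcell import viewer
    import pickle
    p=viewer.camera_params(cam); im=viewer.read_camera(cam); cv2.imwrite(f"pics/{name}.png",im); pickle.dump(p,open(f"pics/{name}.pkl","wb"))
def crop(name,x0,y0,x1,y1,f):
    im=cv2.imread(f"pics/{name}.png")[y0:y1,x0:x1]; cv2.imwrite(f"pics/{name}_c{x0}.png",cv2.resize(im,None,fx=f,fy=f,interpolation=cv2.INTER_CUBIC))
E
python3 - <<'E'
from workcell import arm, viewer
from h import *
p=arm.get_state()["tcp_pos"]
arm.move_l([p[0],p[1],.42],vel=.3)
arm.goto([.60,-.06,.40],q(0.047))
arm.move_l([.60,-.06,.27],vel=.3)
print(arm.get_state()["qpos"]); arm.dwell(.15)
snap("wA")
arm.move_l([.60,-.18,.27],ori=q(-.1),vel=.25); arm.dwell(.15)
snap("wB"); print(arm.get_state()["time"],arm.get_state()["tcp_pos"])
E
```

```text
[-1.41530084e-01 -4.57056496e-02  1.56980307e+00  4.68083329e-05
  1.61616512e+00 -1.75969929e+00]
5.0833 [ 0.60011261 -0.17915749  0.27026799]
```

View pics/wA.png

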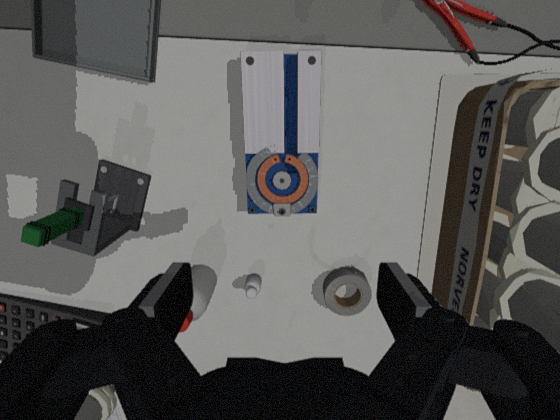

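View pics/wB.png

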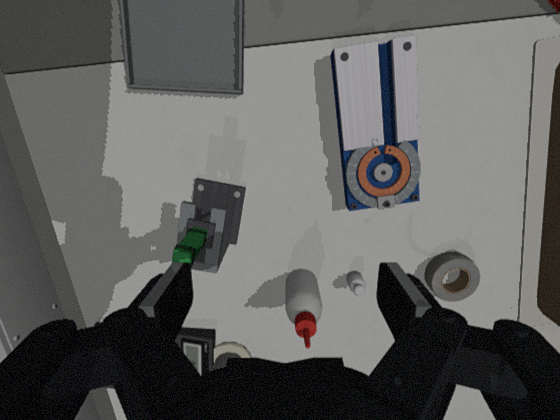

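Both frames show the housing and the fork. The ring is at about (282,180) in A and (384,171) in B; the handle top is at (35,235) in A and (185,255) in B. I'll take crops for precise pixels.

```bash
python3 - <<'E'
from h import *
crop("wA",235,40,335,220,4 if 0 else 3.3)
crop("wB",325,30,430,215,3.2)
crop("wA",15,155,155,260,5)
crop("wB",165,170,255,275,5.5)
E
```

```text
(no output)
```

View pics/wA_c235.png

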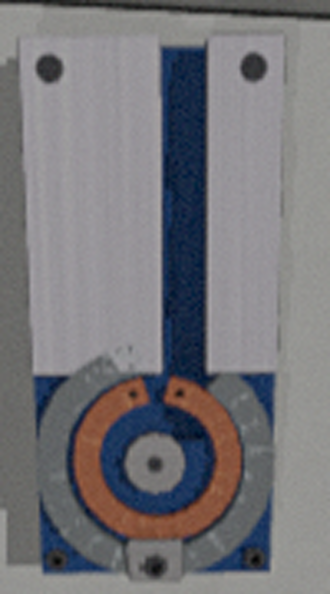

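View pics/wB_c325.png

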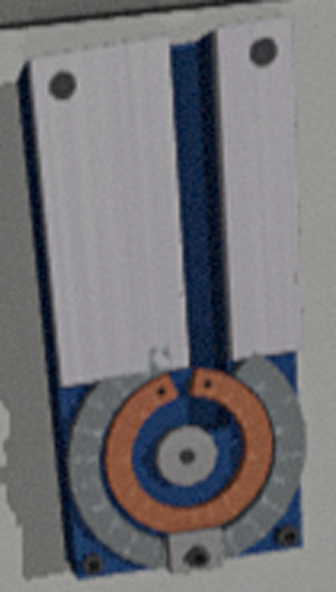

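View pics/wA_c15.png

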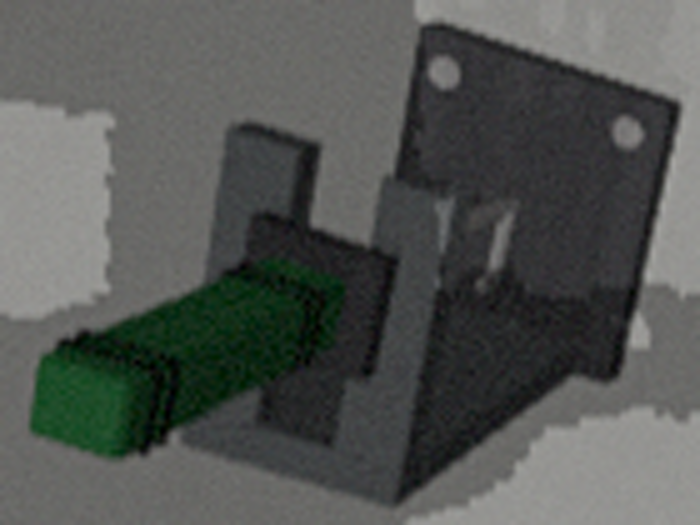

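View pics/wB_c165.png

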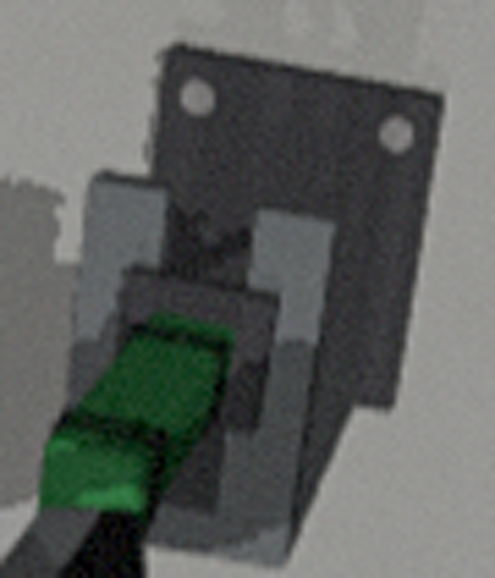

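```bash
cat > m1.py <<'E'
from h import *
import pickle
np.set_printoptions(precision=4,suppress=True)
A=pickle.load(open("pics/wA.pkl","rb"));B=pickle.load(open("pics/wB.pkl","rb"))
def cc(x0,y0,f): return lambda x,y:(x0+(x+.5)/f-.5,y0+(y+.5)/f-.5)
ha=cc(235,40,3.3);hb=cc(325,30,3.2);fa=cc(15,155,5);fb=cc(165,170,5.5);tc=cc(210,165,5);sc=cc(235,135,3.7)
def T2(n,a,b):
    X,e=tri([(A,a),(B,b)]); print(n,X,np.round(e[0],2)); return X
P={}
P['boss']=T2("boss",ha(155,464),hb(187,457))
sR=T2("screw R",ha(49,68),hb(62,84)); sL=T2("screw L",ha(254,67),hb(263,51))
bR=T2("bscrew R",ha(57,560),hb(92,564)); bL=T2("bscrew L",ha(256,558),hb(288,536))
d1=T2("dotR",ha(133,394),hb(161,391)); d2=T2("dotL",ha(180,394),hb(208,384))
k=T2("keeper screw",ha(155,567),hb(197,557))
y=sL-sR; print("yaw", -np.arctan2(y[0],y[1])); y=bL-bR; print("yaw", -np.arctan2(y[0],y[1]))
m=k-(sL+sR)/2; print("yaw", np.arctan2(m[1],m[0]),np.arctan2((bR-sR)[1],(bR-sR)[0]),np.arctan2((bL-sL)[1],(bL-sL)[0]))
print("dots yaw",-np.arctan2((d2-d1)[0],(d2-d1)[1]),"chan",)
f1=T2("forkscrew l",fa(445,73),fb(198,98)); f2=T2("forkscrew r",fa(628,132),fb(397,135))
y=f2-f1; print("fork yaw",-np.arctan2(y[0],y[1]))
c1=T2("collar nl",fa(258,213),fb(125,268));c2=T2("collar nr",fa(397,258),fb(280,293));c3=T2("collar fr",fa(375,378),fb(262,430))
y=c2-c1; print("collar yaw",-np.arctan2(y[0],y[1]),np.linalg.norm(y),"centre",(c1+c3)/2)
t1=T2("tine l near L",fa(235,125),fb(93,173)); t2=T2("tine r near R",fa(455,197),fb(335,225))
y=t2-t1; print("tine yaw",-np.arctan2(y[0],y[1]),np.linalg.norm(y))
ba=T2("base nl",fa(425,25),fb(172,42)); bb=T2("base nr",fa(680,105),fb(445,97));y=bb-ba; print("base yaw",-np.arctan2(y[0],y[1]),np.linalg.norm(y))
E
python3 m1.py; python3 - <<'E'
from m1 import *
from workcell import viewer
T=viewer.camera_params("top");S=viewer.camera_params("side")
print("HTOP",tri([(A,fa(86,400)),(T,tc(638,95)),(S,sc(98,33))]), plane(T,tc(638,95),.155),plane(A,fa(86,400),.155))
E
```

```text
boss [ 0.6032 -0.0623  0.0319] 0.15
screw R [ 0.4745 -0.1022  0.0322] 0.06
screw L [ 0.4711 -0.036   0.0314] 0.03
bscrew R [ 0.6422 -0.0974  0.0269] 0.05
bscrew L [ 0.6384 -0.023   0.0266] 0.23
dotR [ 0.5785 -0.0712  0.0312] 0.05
dotL [ 0.5776 -0.0546  0.032 ] 0.02
keeper screw [ 0.6401 -0.0607  0.0374] 0.02
yaw 0.05161364309598032
yaw 0.0514391969118996
yaw 0.050094439430301375 0.028171985596307812 0.07749829956773542
dots yaw 0.053818894011852435 chan
forkscrew l [ 0.6038 -0.2844  0.0102] 0.11
forkscrew r [ 0.617  -0.2405  0.0095] 0.23
fork yaw -0.29248565173249585
collar nl [ 0.6188 -0.2802  0.0899] 0.11
collar nr [ 0.626  -0.2515  0.0925] 0.13
collar fr [ 0.6525 -0.2593  0.0929] 0.13
collar yaw -0.24545843660786398 0.029687180889390718 centre [ 0.6357 -0.2697  0.0914]
tine l near L [ 0.6009 -0.2833  0.0879] 0.18
tine r near R [ 0.614  -0.2398  0.0899] 0.51
tine yaw -0.29322643446343793 0.04548487894771473
base nl [ 0.5913 -0.2882  0.0096] 0.69
base nr [ 0.6105 -0.2291  0.0042] 0.11
base yaw -0.31309491175853266 0.06238138865814271
boss [ 0.6032 -0.0623  0.0319] 0.15
screw R [ 0.4
[... 493 characters left out ...]
3
fork yaw -0.29248565173249585
collar nl [ 0.6188 -0.2802  0.0899] 0.11
collar nr [ 0.626  -0.2515  0.0925] 0.13
collar fr [ 0.6525 -0.2593  0.0929] 0.13
collar yaw -0.24545843660786398 0.029687180889390718 centre [ 0.6357 -0.2697  0.0914]
tine l near L [ 0.6009 -0.2833  0.0879] 0.18
tine r near R [ 0.614  -0.2398  0.0899] 0.51
tine yaw -0.29322643446343793 0.04548487894771473
base nl [ 0.5913 -0.2882  0.0096] 0.69
base nr [ 0.6105 -0.2291  0.0042] 0.11
base yaw -0.31309491175853266 0.06238138865814271
HTOP (array([ 0.6339, -0.2691,  0.1551]), [np.float64(1.1425961146215091), np.float64(0.5853046315685618), np.float64(1.2686105901845741)]) [ 0.6334 -0.2693  0.155 ] [ 0.6333 -0.2677  0.155 ]
```

Heights and sizes match the text (boss 31.9 mm, tine tops about 89 mm, base 62 mm, tine span 45.5 mm). That gives seat (0.603, -0.0625) with yaw 0.051, and fork home (0.6343, -0.2695) with yaw -0.292. Now I'll grasp the pick.

```bash
python3 - <<'E'
from workcell import arm, viewer
from h import *
np.set_printoptions(precision=4,suppress=True)
H=[.6343,-.2695]; o=q(-.292)
arm.gripper_to(.5,squeeze=60)
arm.move_l([*H,.22],ori=o,vel=.2)
hit=arm.move_l([*H,.128],vel=.12,contact_N=8); print(hit)
arm.gripper_to(0.0,squeeze=60)
s=arm.get_state(); print(s["time"],s["tcp_pos"],s["finger_gap"],s["wrist_force"],s["moment"])
snap("g_s","side");snap("g_t","top")
crop("g_s",215,120,315,220,6);crop("g_t",270,120,390,220,6)
E
```

```text
False
7.5333 [ 0.6346 -0.2696  0.1289] 0.177238967431419 [-1.0804  0.0529  5.8744] [0.1919 0.1457 0.0278]
```

View pics/g_s_c215.png

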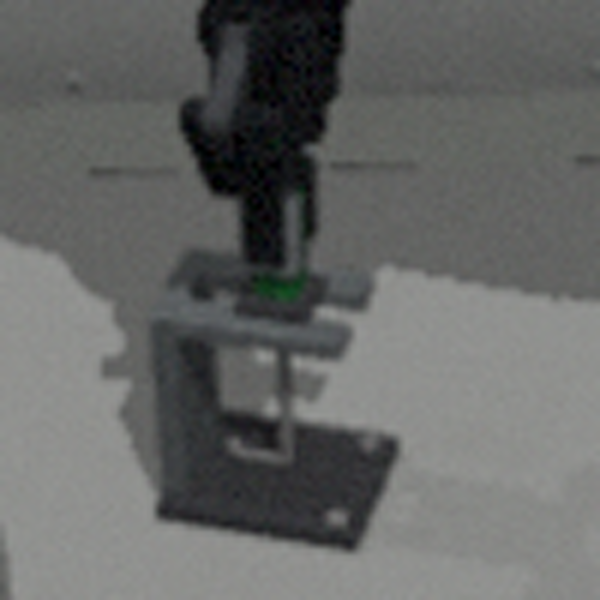

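Gripped: the finger gap matches 16 mm, and the side view shows the collar on the tines with the toe towards the post. Next is lifting out and moving over the channel.

```bash
cat >> h.py <<'E'
YAW=0.051; SEAT=np.array([.603,-.0625,.032])
DZ=.1169 # tcp z - toe underside z
def hp(x,y,z): # housing frame (x,y from seat), world z
    c,s=np.cos(YAW),np.sin(YAW); return np.array([SEAT[0]+c*x-s*y,SEAT[1]+s*x+c*y,z])
E
python3 - <<'E'
from workcell import arm, viewer
from h import *
np.set_printoptions(precision=4,suppress=True)
p=arm.get_state()["tcp_pos"]; np.save("grip.npy",p)
arm.move_l([p[0],p[1],p[2]+.01],vel=.05)
print(arm.get_state()["wrist_force"])
arm.move_l([p[0],p[1],.222],vel=.2)
arm.move_l(hp(-.080,.0105,.222),ori=q(YAW),vel=.25)
arm.move_l(hp(-.080,.0105,.040+DZ),vel=.2); arm.dwell(.2)
s=arm.get_state(); print(s["time"],s["tcp_pos"],hp(-.08,.0105,.04+DZ),s["finger_gap"],s["wrist_force"])
snap("i_s","side");snap("i_t","top");snap("i_w")
crop("i_s",235,180,365,290,6);crop("i_t",220,170,300,270,6);
E
```

```text
[ 0.1626 -0.1212 -1.0278]
10.3583 [ 0.5232 -0.0563  0.1584] [ 0.5226 -0.0561  0.1569] 0.1753736464557948 [-0.6022 -0.0868 -0.4191]
```

View pics/i_s_c235.png

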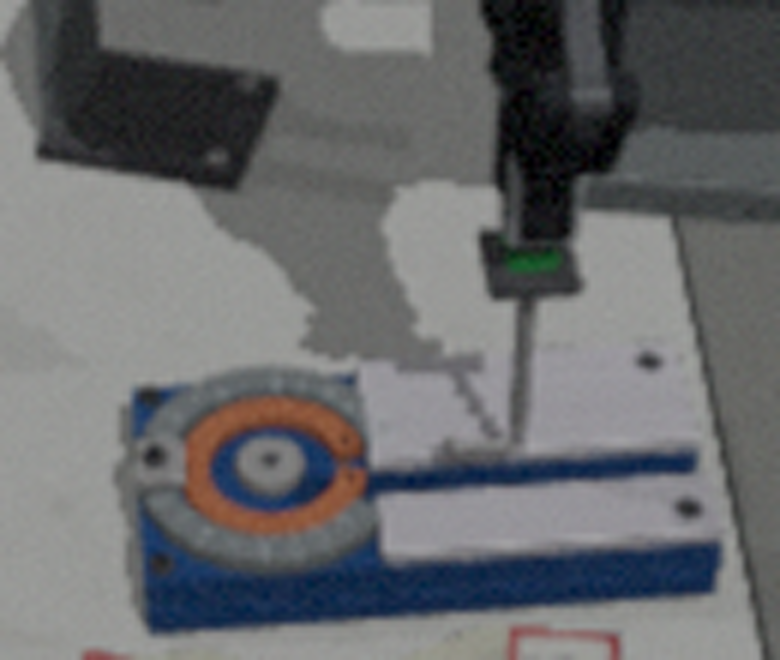

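View pics/i_t_c220.png

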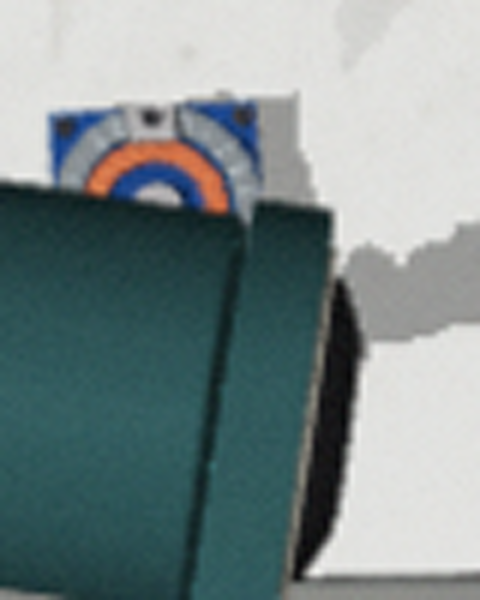

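View pics/i_w.png

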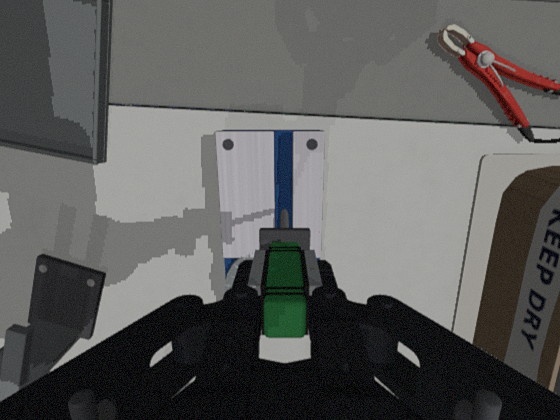

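```bash
python3 - <<'E'
from h import *
import pickle
S=pickle.load(open("pics/i_s.pkl","rb"));W=pickle.load(open("pics/i_w.pkl","rb"))
tcp=np.array([.5232,-.0563,.1584]); c,s=np.cos(YAW),np.sin(YAW)
def pk(x,z): return tcp+np.array([c*x,s*x,0])-np.array([0,0,tcp[2]-z])
f=lambda p:((p[0]+.5-235)*6-.5,(p[1]+.5-180)*6-.5)
zf=tcp[2]-.1169
for n,X in dict(footbottom=pk(0,zf),shaft30=pk(0,zf+.03),shafttop=pk(0,zf+.078),toeend=pk(.024,zf),tip=pk(.022,zf+.008)).items(): print(n,np.round(f(proj(S,X))), np.round(proj(W,X)))
for n,X in dict(chanR=hp(-.140,.003,.032),chanL=hp(-.14,.018,.032),cL6=hp(-.06,.018,.032),cR6=hp(-.06,.003,.032),edgeL=hp(-.14,.043,.032)).items(): print(n,np.round(f(proj(S,X))),np.round(proj(W,X),1))
E
python3 -c "
from h import *
crop('i_w',205,120,345,260,5)"
```

```text
footbottom [522. 445.] [283. 209.]
shaft30 [527. 378.] [283. 221.]
shafttop [535. 265.] [282. 249.]
toeend [447. 450.] [283. 237.]
tip [454. 432.] [283. 238.]
chanR [703. 437.] [273.5 131.2]
chanL [713. 471.] [292.7 131.2]
cL6 [464. 488.] [292.1 227.8]
cR6 [458. 453.] [274.5 227.8]
edgeL [729. 529.] [324.8 131.2]
```

View pics/i_w_c205.png

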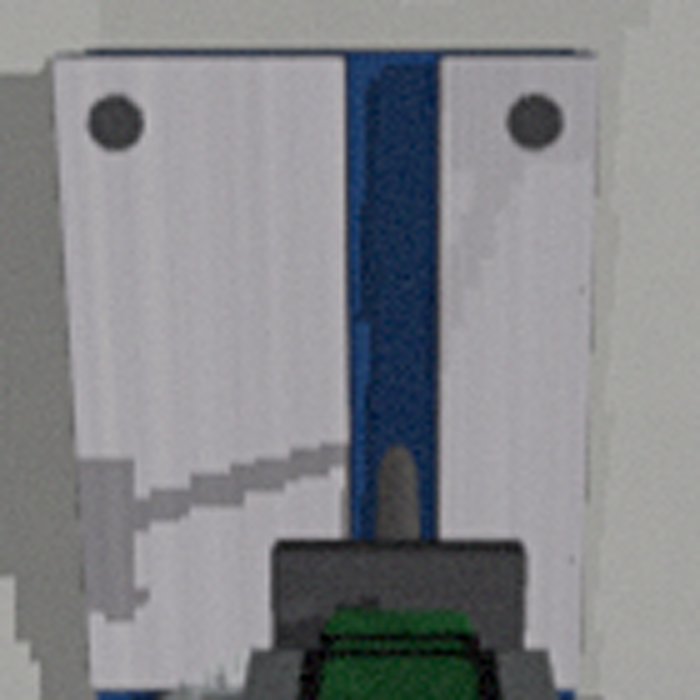

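The shaft sits mid-channel: wrist crop x 397, between channel edges 345 and 440. Side view and prediction agree to about 1 px. Now I'll lower it and slide under the ring end.

```bash
python3 - <<'E'
from workcell import arm, viewer
from h import *
np.set_printoptions(precision=4,suppress=True)
g=lambda:arm.get_state()
print(arm.move_l(hp(-.080,.0103,.0148+DZ),vel=.1,contact_N=8)); arm.dwell(.2)
s=g();print(s["tcp_pos"],s["tcp_pos"][2]-DZ,s["wrist_force"])
print(arm.move_l(hp(-.0345,.0105,.0145+DZ),vel=.07,contact_N=6)); arm.dwell(.2)
s=g();print(s["time"],s["tcp_pos"],hp(-.0345,.0105,0),s["tcp_pos"][2]-DZ,s["wrist_force"])
snap("j_s","side");snap("j_w");
crop("j_s",235,180,365,290,6);
E
```

```text
False
[ 0.5227 -0.0563  0.1321] 0.01523800642076073 [ 0.1776  0.0705 -1.1636]
False
12.1083 [ 0.5678 -0.0538  0.1315] [ 0.568  -0.0538  0.    ] 0.01460955387687532 [-0.1756 -0.1609 -1.2611]
```

View pics/j_s_c235.png

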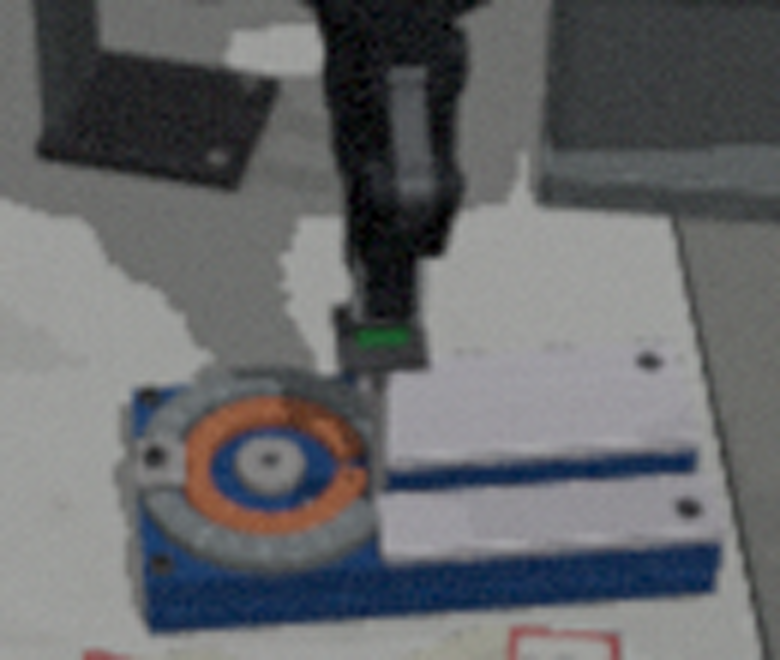

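View pics/j_w.png

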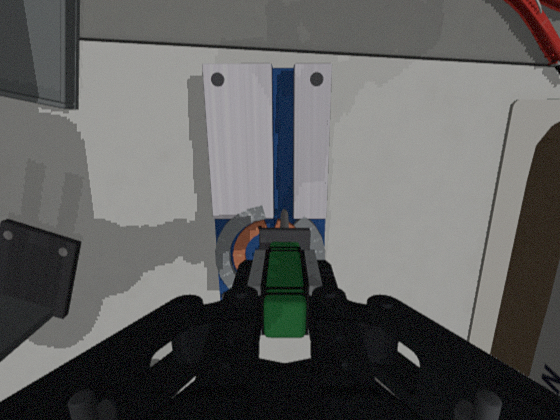

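The shaft is in the channel just outside the groove and the toe is under the ring's end. I'll lift 24 mm and check the tilt.

```bash
python3 - <<'E'
from workcell import arm, viewer
from h import *
np.set_printoptions(precision=4,suppress=True)
g=lambda:arm.get_state()
print(arm.move_l(hp(-.0345,.0105,.0145+.024+DZ),vel=.04,contact_N=15)); arm.dwell(.1)
s=g();print(s["time"],s["tcp_pos"],s["tcp_pos"][2]-DZ,s["wrist_force"])
snap("k_s","side");snap("k_t","top");
crop("k_s",235,180,365,290,6);crop("k_t",220,170,300,270,6)
E
```

```text
False
13.0583 [ 0.5679 -0.0538  0.1551] 0.03815037678563063 [ 0.6632 -1.0147 -0.732 ]
```

View pics/k_s_c235.png

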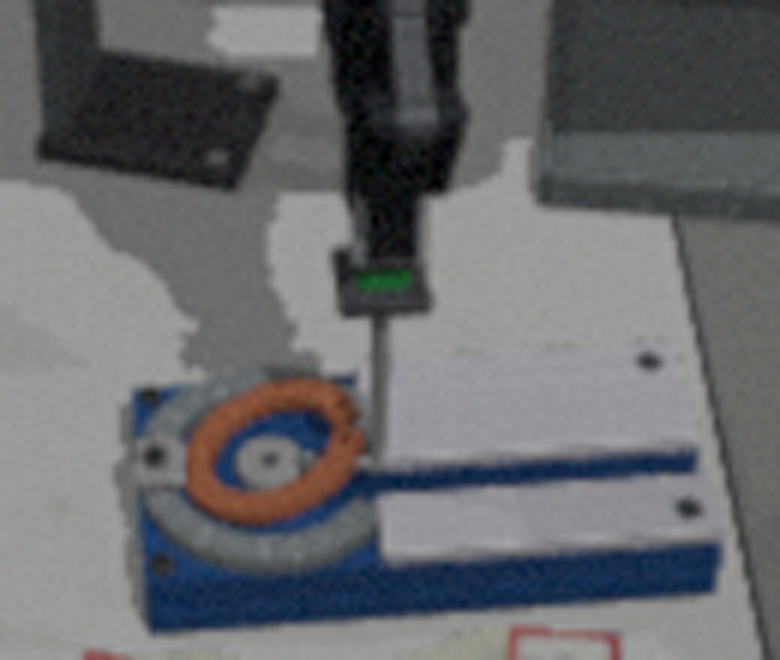

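The ring's gap end is up, with the tip showing inside it at about (305,465), and its far side is still at the keeper. I'll pull -x to clear the keeper, then follow an arc upward.

```bash
python3 - <<'E'
from workcell import arm, viewer
from h import *
np.set_printoptions(precision=4,suppress=True)
g=lambda:arm.get_state()
print(arm.move_l(hp(-.0405,.0105,.044+DZ),vel=.05,contact_N=12)); 
s=g();print(s["time"],s["tcp_pos"][2]-DZ,s["wrist_force"])
snap("l_s","side");crop("l_s",235,180,365,290,6)
for th in (45,):
    t=np.radians(th)
    print(th,arm.move_l(hp(.024-.048*np.cos(t)-.017,.0105,.022+.048*np.sin(t)+DZ),vel=.05,contact_N=12)); s=g();print(s["wrist_force"])
snap("l2_s","side");crop("l2_s",235,180,365,290,6);print(s["time"])
E
```

```text
False
13.475 0.04447098157953289 [ 0.483   0.1426 -1.4678]
45 False
[-1.017   0.2803 -1.4465]
14.0333
```

View pics/l_s_c235.png

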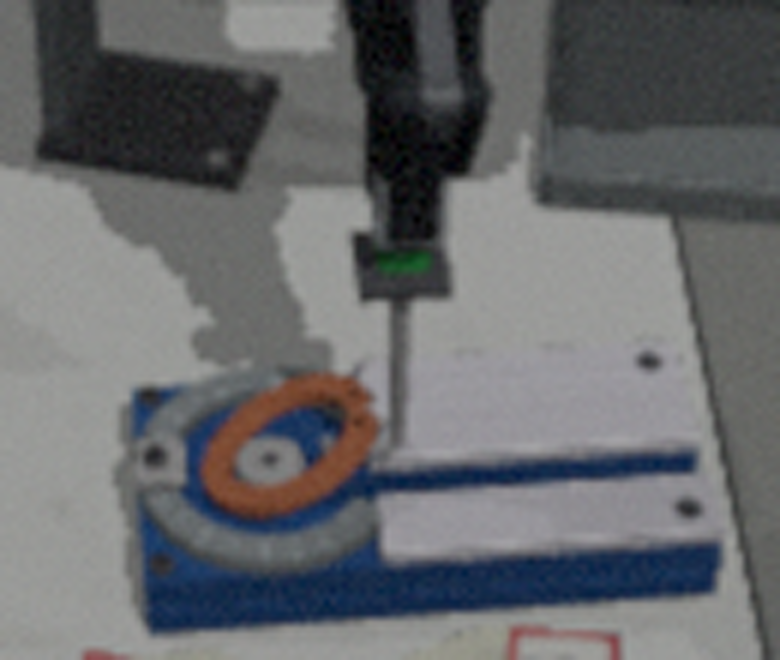

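View pics/l2_s_c235.png

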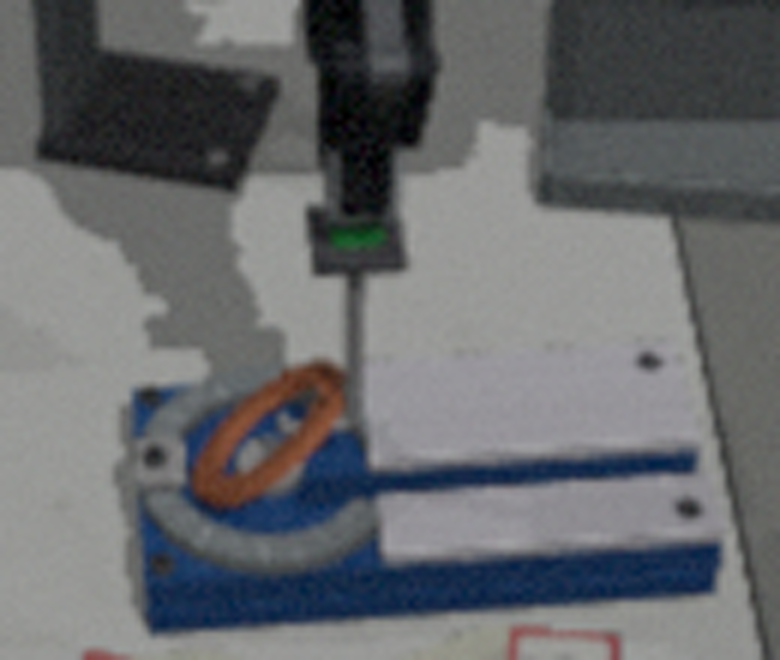

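The ring is at about 45°, its far side clear of the keeper and still on the toe. Continuing the arc, then lifting clear.

```bash
python3 - <<'E'
from workcell import arm, viewer
from h import *
np.set_printoptions(precision=4,suppress=True)
g=lambda:arm.get_state()
for th in (60,75):
    t=np.radians(th)
    print(th,arm.move_l(hp(.022-.048*np.cos(t)-.017,.0105,.022+.048*np.sin(t)+DZ),vel=.06,contact_N=12)); s=g();print(s["wrist_force"])
snap("m_s","side");crop("m_s",235,160,365,270,6)
x=.022-.048*np.cos(t)-.017
print(arm.move_l(hp(x,.0105,.105+DZ),vel=.08,contact_N=12));s=g();print(s["wrist_force"],s["time"])
snap("m2_s","side");crop("m2_s",235,160,365,270,6)
E
```

```text
60 False
[ 0.4229 -0.3807 -1.4087]
75 False
[-0.4648  0.3863 -1.4113]
False
[-0.2976  0.5279 -1.3354] 15.4333
```

View pics/m_s_c235.png

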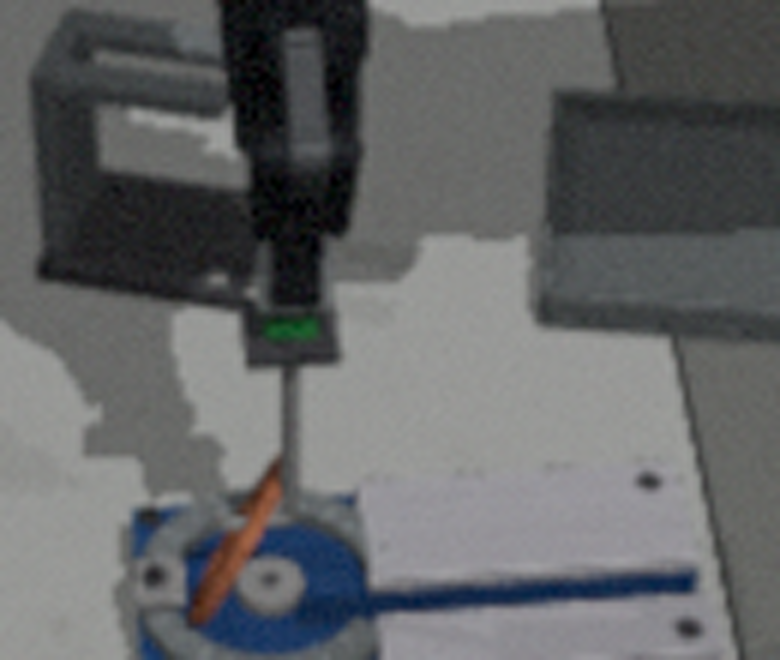

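View pics/m2_s_c235.png

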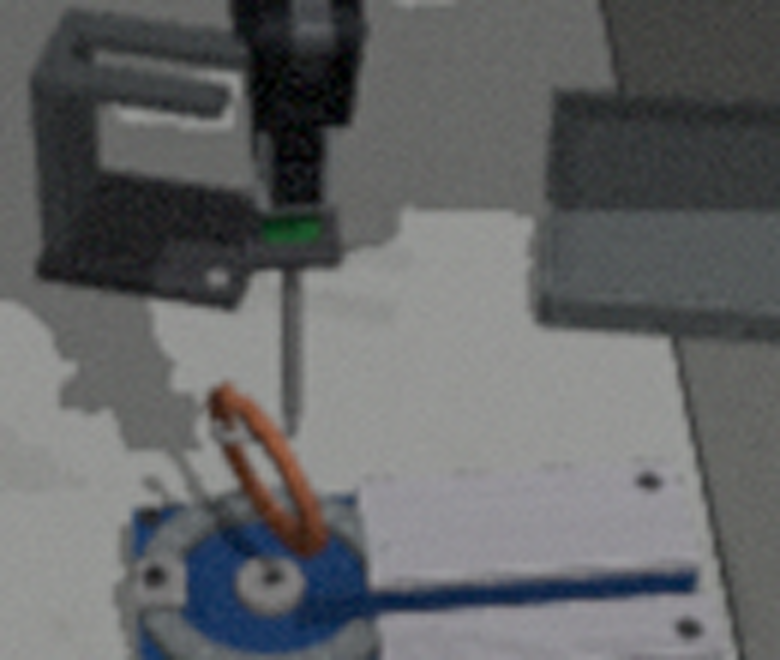

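The ring is off the housing, hanging from the toe near the tip and swinging. I'll let it settle.

```bash
python3 - <<'E'
from workcell import arm, viewer
from h import *
arm.dwell(.6)
snap("n1_s","side");crop("n1_s",235,160,365,270,6)
arm.dwell(.3)
snap("n2_s","side");crop("n2_s",235,160,365,270,6);snap("n2_t","top");crop("n2_t",210,170,320,270,6)
E
```

```text
(no output)
```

View pics/n1_s_c235.png

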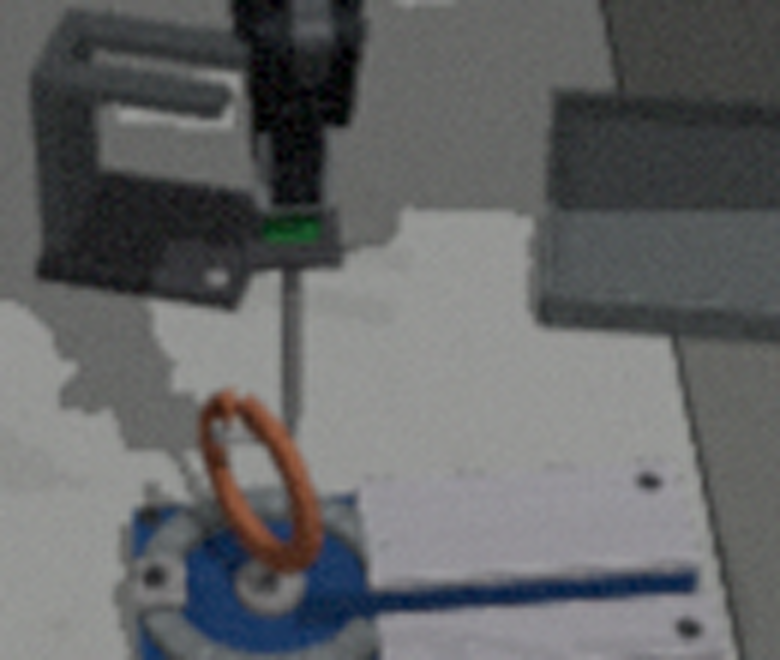

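View pics/n2_s_c235.png

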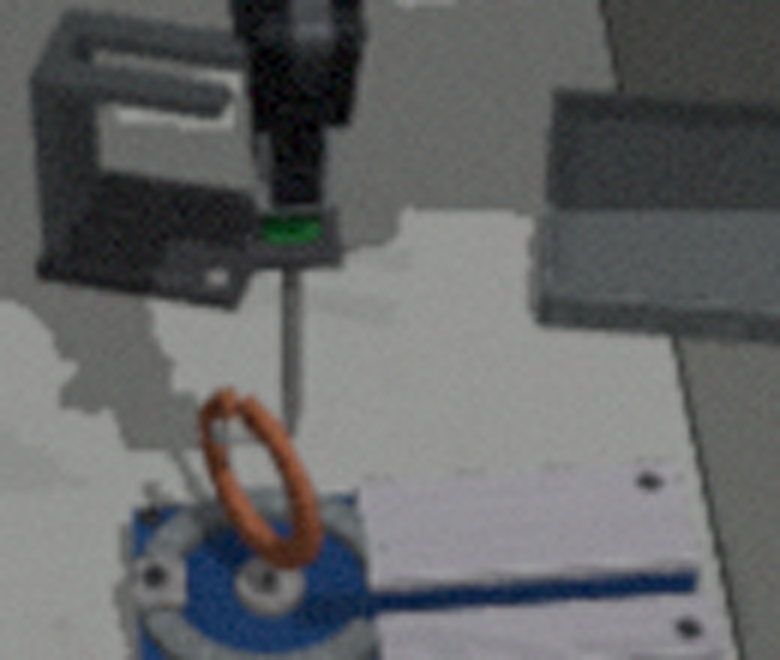

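```bash
python3 - <<'E'
from h import *
crop("n2_s",262,218,297,260,16)
crop("n2_t",210,170,320,270,6)
E
```

```text
(no output)
```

View pics/n2_s_c262.png

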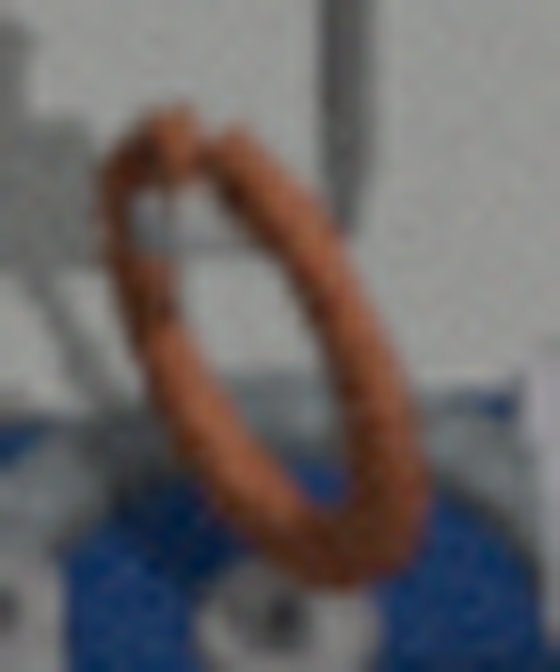

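View pics/n2_t_c210.png

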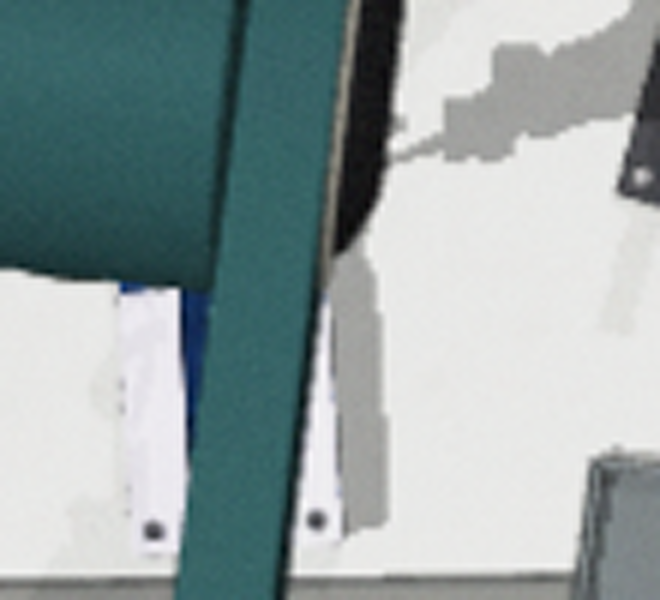

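The gap is near the top at crop (205,150), but which end carries the ring is unclear. I'll fit a ring model to the image to get its pose.

```bash
cat > fit.py <<'E'
from h import *
import pickle
from scipy.optimize import minimize
np.set_printoptions(precision=4,suppress=True)
def ringpts():
    ps=[]
    for r in np.linspace(.021,.030,5):
        a0=np.arcsin(.0045/r)
        for a in np.linspace(np.pi+a0,3*np.pi-a0,110):
            for z in (-.0025,0,.0025): ps.append((r*np.cos(a),r*np.sin(a),z))
    return np.array(ps)
RP=ringpts()
def mask(im):
    hsv=cv2.cvtColor(im,cv2.COLOR_BGR2HSV)
    return ((hsv[...,0]<18)&(hsv[...,1]>100)&(hsv[...,2]>50))
F=4
def soft(P,v,box):
    X=RP@Ro.from_rotvec(v[3:]).as_matrix().T+v[:3]
    x=X@P["R"].T+P["t"]; u=x@P["camera_matrix"].T; u=u[:,:2]/u[:,2:]
    x0,y0,x1,y1=box; m=np.zeros(((y1-y0)*F,(x1-x0)*F),np.uint8)
    k=np.round((u-[x0,y0]+.5)*F-.5).astype(int)
    ok=(k[:,0]>=1)&(k[:,1]>=1)&(k[:,0]<m.shape[1]-1)&(k[:,1]<m.shape[0]-1); k=k[ok]
    m[k[:,1],k[:,0]]=255
    m=cv2.morphologyEx(m,cv2.MORPH_CLOSE,np.ones((5,5),np.uint8))
    return cv2.resize(m,(x1-x0,y1-y0),interpolation=cv2.INTER_AREA)/255.
def cost(v,obs,extra=None):
    c=0
    for P,tgt,box in obs: c+=np.mean((cv2.GaussianBlur(soft(P,v,box),(0,0),.8)-tgt)**2)*100
    if extra: c+=extra(v)
    return c
def prep(name,box):
    im=cv2.imread(f"pics/{name}.png"); m=mask(im).astype(float); x0,y0,x1,y1=box
    return pickle.load(open(f"pics/{name}.pkl","rb")),cv2.GaussianBlur(m[y0:y1,x0:x1],(0,0),.8),box
E
cat > f1.py <<'E'
from fit import *
box=(255,212,302,265); ob=[prep("n2_s",box)]
print("px",ob[0][1].sum())
c0=hp(.02,.0105,.085)
res=[]
for yaw in (-60,-30,0,30,60):
  for roll in (-40,-15,15,40):
    for lean in (-20,0,20):
      # ring local -x up, local z -> +x housing
      M=np.array([[0,0,1],[0,1,0],[-1,0,0.]])  # cols: local x->-z, y->y, z->x
      R=Ro.from_euler('z',yaw+2.9,degrees=True)*Ro.from_euler('y',lean,degrees=True)*Ro.from_euler('x',roll,degrees=True)*Ro.from_matrix(M)
      v=np.r_[c0,R.as_rotvec()]
      r=minimize(cost,v,args=(ob,),method="Nelder-Mead",options=dict(maxiter=250,initial_simplex=np.vstack([v]+[v+d for d in np.diag([.01,.01,.01,.2,.2,.2])])))
      res.append((r.fun,yaw,roll,lean,r.x))
res.sort(key=lambda a:a[0])
for r in res[:8]:
    R=Ro.from_rotvec(r[4][3:]).as_matrix(); Rh=Ro.from_euler('z',-YAW).as_matrix()
    p=Rh@(r[4][:3]-SEAT); print(round(r[0],3),r[1:4],"pos h",p,"gapdir",Rh@-R[:,0],"axis",Rh@R[:,2])
pickle.dump(res,open("f1.pkl","wb"))
v=res[0][4];
a=cv2.resize((soft(ob[0][0],v,box)*255).astype(np.uint8),None,fx=8,fy=8);b=cv2.resize((ob[0][1]*255).astype(np.uint8),None,fx=8,fy=8);cv2.imwrite("pics/fit1.png",np.hstack([a,b]))
E
time python3 f1.py
```

```text
px 217.0000000000001
1.077 (0, 40, 20) pos h [0.0031 0.0016 0.0465] gapdir [ 0.1198 -0.9612  0.2483] axis [ 0.8259 -0.0423 -0.5623]
1.1 (0, -15, 20) pos h [0.0037 0.0115 0.0566] gapdir [0.5371 0.2108 0.8168] axis [ 0.8414 -0.065  -0.5365]
1.12 (-60, -40, 20) pos h [ 0.0026 -0.0044  0.0408] gapdir [ 0.4555 -0.5279  0.7168] axis [ 0.824  -0.0549 -0.564 ]
1.156 (-30, 15, 20) pos h [0.0041 0.0152 0.0602] gapdir [ 0.5445 -0.1982  0.815 ] axis [ 0.827  -0.0351 -0.5611]
1.231 (30, 15, 0) pos h [0.0047 0.0182 0.0629] gapdir [ 0.1828 -0.294   0.9382] axis [ 0.8757  0.4825 -0.0194]
1.31 (30, -15, 0) pos h [0.0045 0.0127 0.0577] gapdir [-0.0202  0.0665  0.9976] axis [ 0.8713  0.4905 -0.015 ]
1.327 (30, 40, 0) pos h [0.0048 0.0156 0.0607] gapdir [ 0.3656 -0.6382  0.6775] axis [ 0.8729  0.4878 -0.0116]
1.38 (0, -40, 20) pos h [0.0036 0.0086 0.054 ] gapdir [0.4856 0.5251 0.6989] axis [ 0.8376 -0.0506 -0.5439]
real	0m8.270s
user	0m8.663s
sys	0m0.096s
```

```bash
python3 - <<'E'
from workcell import arm, viewer
from h import *
s=arm.get_state();print(s["tcp_pos"],s["time"])
snap("n3_w");crop("n3_w",205,160,365,280,5)
E
```

```text
[ 0.59504758 -0.05236249  0.22188662] 16.5333
```

View pics/n3_w_c205.png

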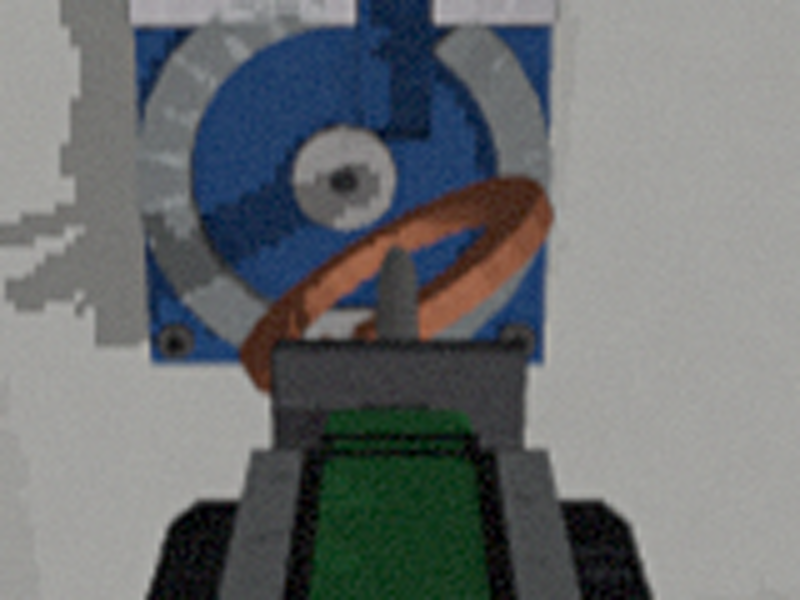

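View pics/fit1.png

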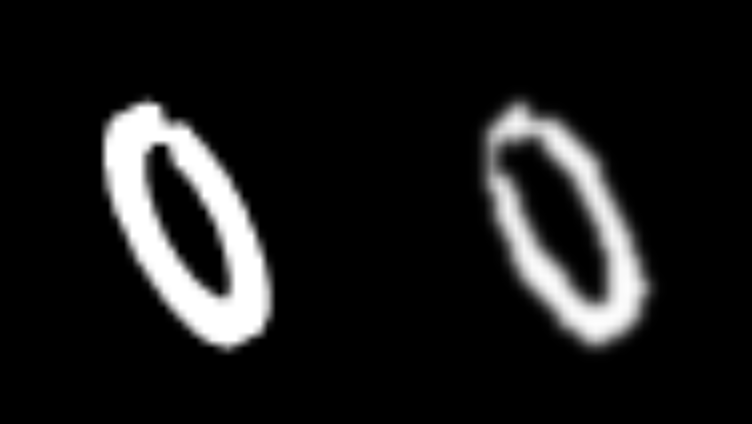

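The wrist view makes it clear: the ring hangs vertical, yawed about 27°. The toe carries the +y end, and the gap lies just to -y of the toe near (365,325). It's stable. I'll carry it slowly over the ledge, turning the pick -0.3 rad to square the ring, and look again.

```bash
python3 - <<'E'
from workcell import arm, viewer
from h import *
np.set_printoptions(precision=4,suppress=True)
arm.move_l(hp(-.050,.0130,.101+DZ),ori=q(YAW-.3),vel=.05)
arm.move_l(hp(-.052,.0130,.090+DZ),vel=.05)
arm.dwell(.3)
s=arm.get_state();print(s["time"],s["tcp_pos"],s["tcp_pos"][2]-DZ)
snap("o_s","side");crop("o_s",235,160,365,270,6);snap("o_w");crop("o_w",205,140,365,280,5)
E
```

```text
18.2667 [ 0.5505 -0.0522  0.2071] 0.09015443700264875
```

View pics/o_s_c235.png

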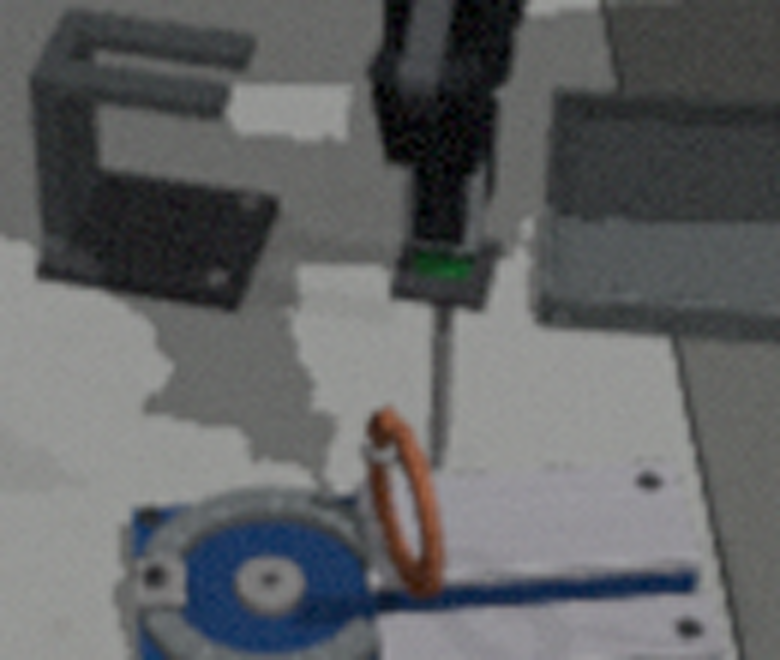

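View pics/o_w_c205.png

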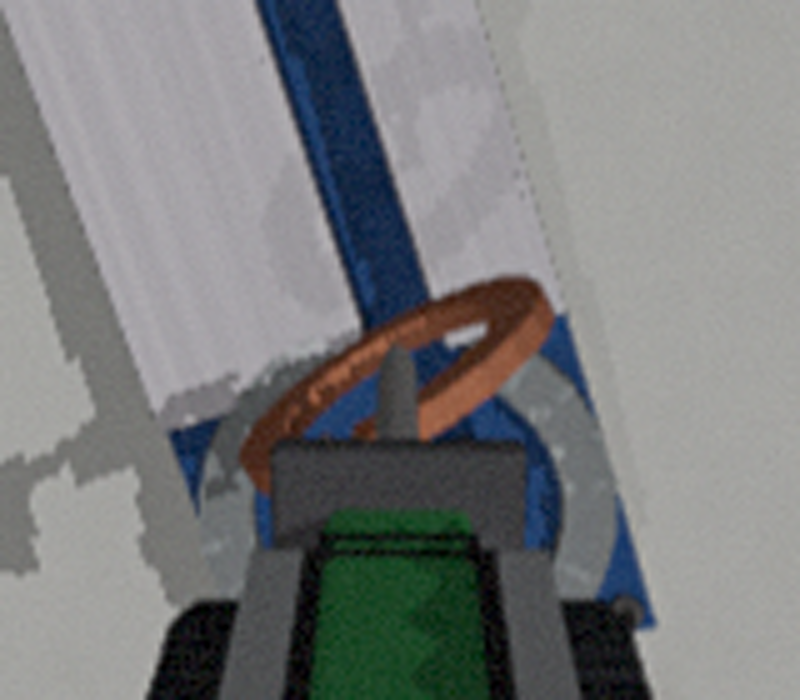

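The ring turned with the pick and is now nearly square to the ledge. Next I touch its lower edge down and lay it over by moving -x and down.

```bash
python3 - <<'E'
from workcell import arm, viewer
from h import *
np.set_printoptions(precision=4,suppress=True)
for i,(z,x,y,w) in enumerate([(80,-57,13,-.3),(72,-73,13,-.3),(62,-92,12.5,-.25)]):
    h=arm.move_l(hp(x/1e3,y/1e3,z/1e3+DZ),ori=q(YAW+w),vel=.06,contact_N=12)
    s=arm.get_state();print(h,s["time"],s["tcp_pos"],s["wrist_force"])
    snap(f"p{i}_s","side");crop(f"p{i}_s",255,190,365,280,7)
E
```

```text
False 18.7 [ 0.545  -0.0524  0.1964] [ 0.31    0.5683 -1.156 ]
False 19.2 [ 0.5292 -0.0533  0.189 ] [-0.2507 -0.1189 -0.8663]
False 19.7583 [ 0.5104 -0.0547  0.179 ] [-0.169   0.7235 -0.6552]
```

View pics/p1_s_c255.png

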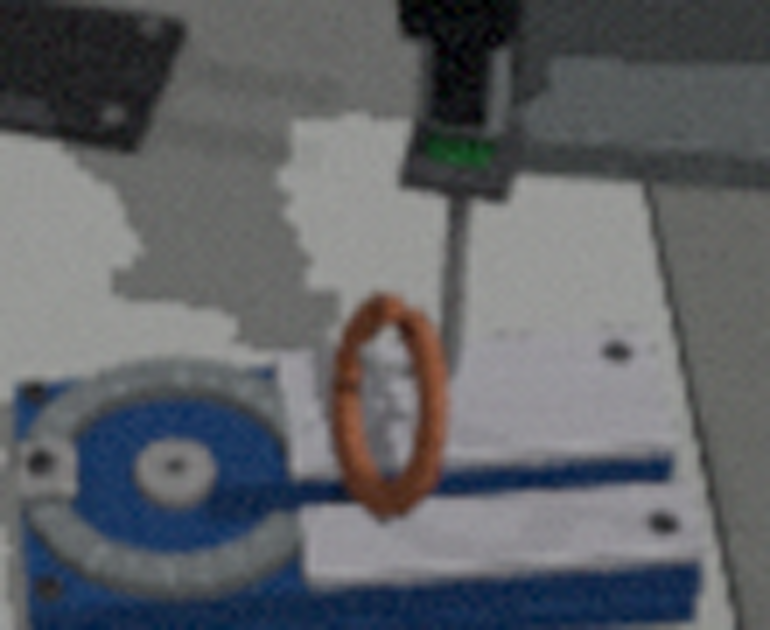

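View pics/p2_s_c255.png

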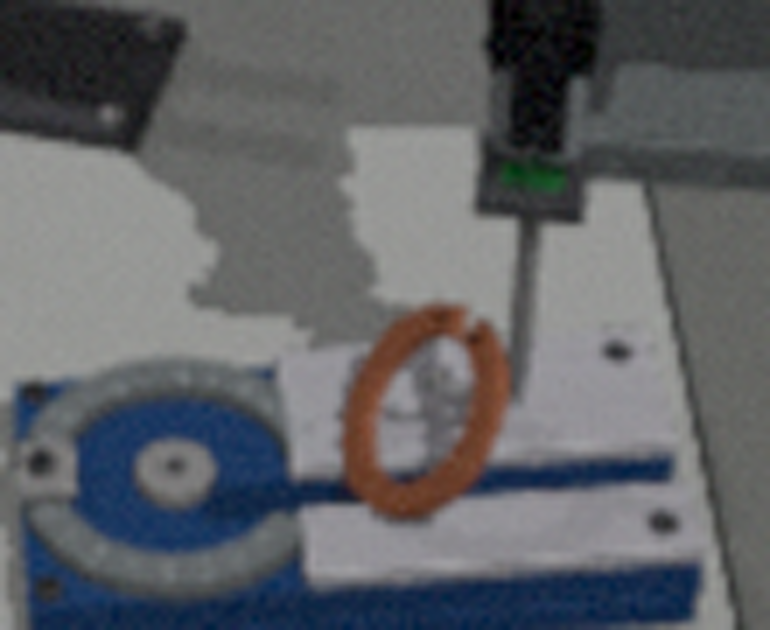

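The ring is leaning over as planned, with its lower edge on the ledge and the hooked side following the pick. Continuing down.

```bash
python3 - <<'E'
from workcell import arm, viewer
from h import *
np.set_printoptions(precision=4,suppress=True)
for i,(z,x,y,w) in enumerate([(50,-112,11.5,-.1),(38,-130,10.5,0)]):
    h=arm.move_l(hp(x/1e3,y/1e3,z/1e3+DZ),ori=q(YAW+w),vel=.06,contact_N=12)
    s=arm.get_state();print(h,s["time"],s["tcp_pos"],s["wrist_force"])
arm.dwell(.1)
s=arm.get_state();print(s["tcp_pos"],hp(-.130,.0105,0),s["tcp_pos"][2]-DZ)
snap(f"r_s","side");crop(f"r_s",255,190,365,280,7);snap("r_w");crop("r_w",205,120,365,280,4)
snap("r_t","top")
E
```

```text
False 20.35 [ 0.4909 -0.0567  0.1672] [-0.4737 -0.2775 -1.2834]
False 20.8583 [ 0.473  -0.0587  0.1552] [0.0981 0.123  0.0393]
[ 0.4731 -0.0586  0.1553] [ 0.4726 -0.0586  0.    ] 0.038369282876462935
```

View pics/r_s_c255.png

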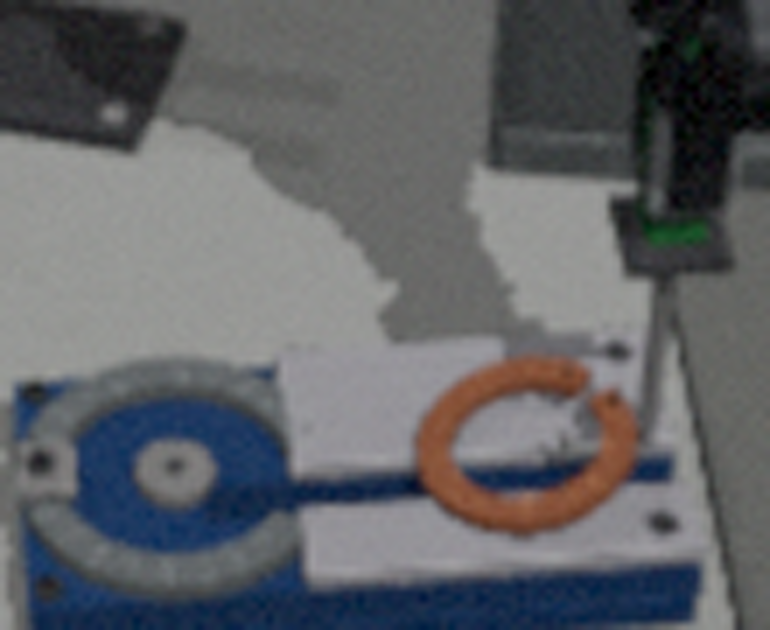

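View pics/r_w_c205.png

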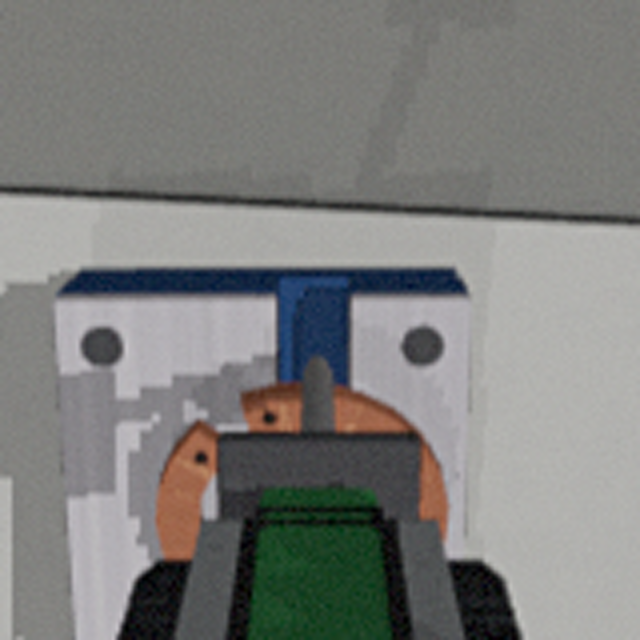

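The toe is centred over the channel and the ring's end bridges it. I'll lower it into the channel and withdraw.

```bash
python3 - <<'E'
from workcell import arm, viewer
from h import *
np.set_printoptions(precision=4,suppress=True)
print(arm.move_l(hp(-.131,.0105,.0185+DZ),vel=.05,contact_N=10)); arm.dwell(.15)
s=arm.get_state();print(s["time"],s["tcp_pos"][2]-DZ,s["wrist_force"])
snap("u_s","side");crop("u_s",255,190,365,280,7)
print(arm.move_l(hp(-.162,.0105,.0185+DZ),vel=.06,contact_N=8)); 
s=arm.get_state();print(s["time"],s["tcp_pos"],s["wrist_force"])
snap("u2_s","side");crop("u2_s",255,190,365,280,7);snap("u2_w");snap("u2_t","top");crop("u2_t",215,170,345,270,6)
E
```

```text
False
21.8 0.018796493128900083 [ 0.7583  0.4791 -0.5328]
False
22.5167 [ 0.4407 -0.0603  0.1356] [ 0.371   0.1336 -1.191 ]
```

View pics/u_s_c255.png

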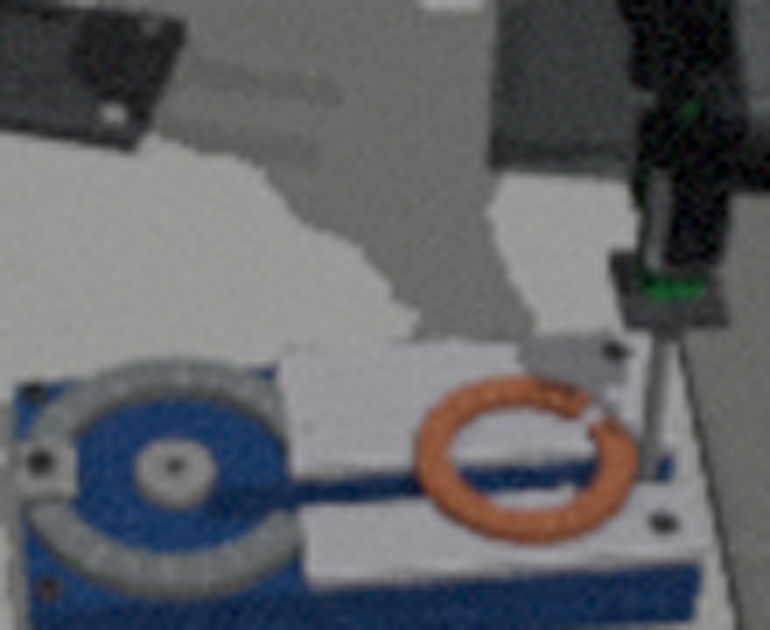

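View pics/u2_s_c255.png

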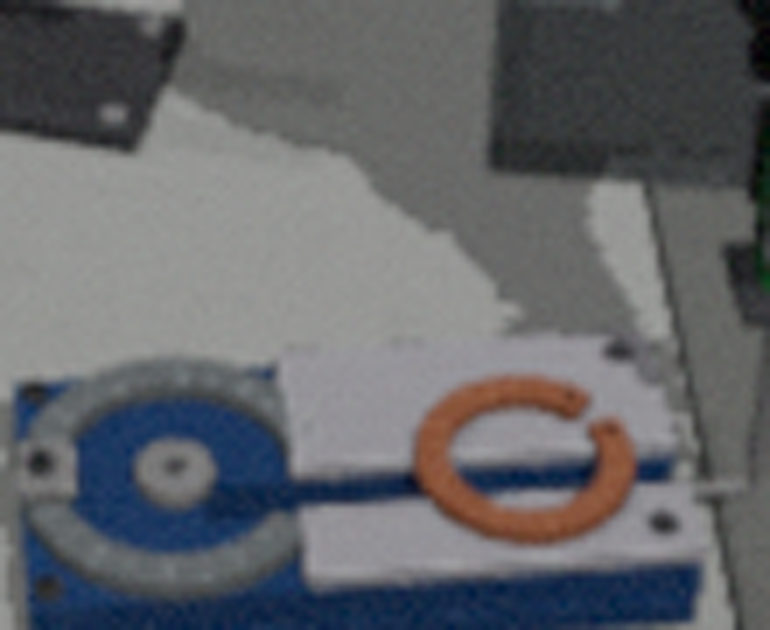

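View pics/u2_w.png

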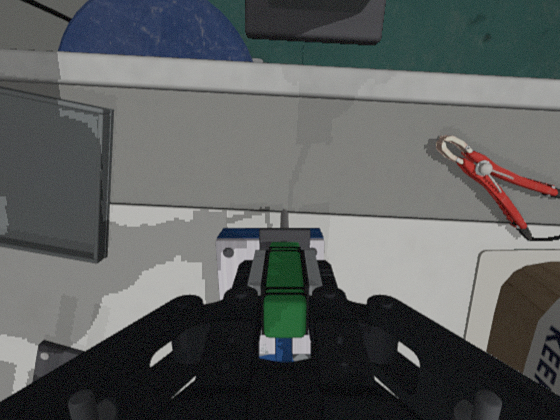

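The ring lies flat on the ledge and the pick is clear of it at (720,487). Now back to the fork.

```bash
python3 - <<'E'
from workcell import arm, viewer
from h import *
np.set_printoptions(precision=4,suppress=True)
p=np.load("grip.npy")
arm.move_l(hp(-.164,.0105,.222),vel=.2)
arm.move_l([p[0],p[1],.224],ori=q(-.292),vel=.25); arm.dwell(.3)
s=arm.get_state();print(s["time"],s["tcp_pos"],p,s["tcp_rot"],q(-.292))
snap("v_s","side");crop("v_s",215,100,315,220,5);snap("v_w");crop("v_w",205,150,365,290,5);snap("v_t","top");crop("v_t",215,170,345,270,6)
E
```

```text
24.85 [ 0.6344 -0.2693  0.2244] [ 0.6346 -0.2696  0.1289] [0.8023 0.5969 0.0001 0.0002] [0.8025 0.5967 0.     0.    ]
```

View pics/v_s_c215.png

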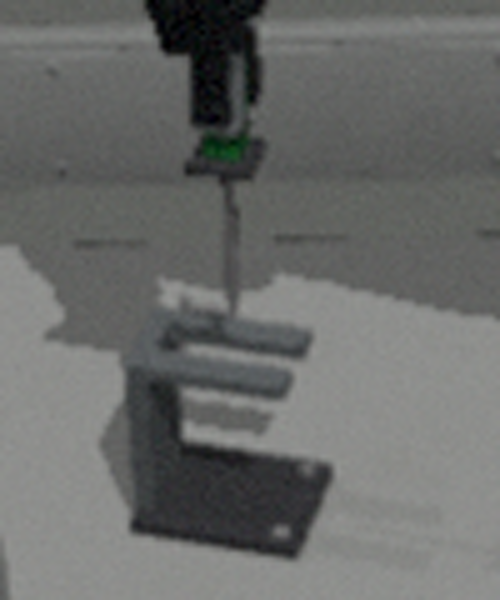

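View pics/v_w_c205.png

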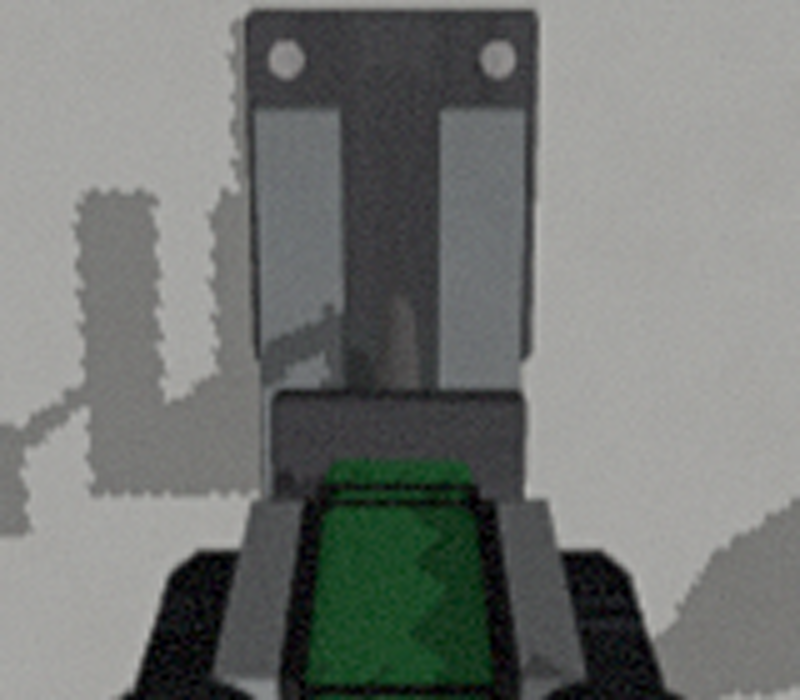

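View pics/v_t_c215.png

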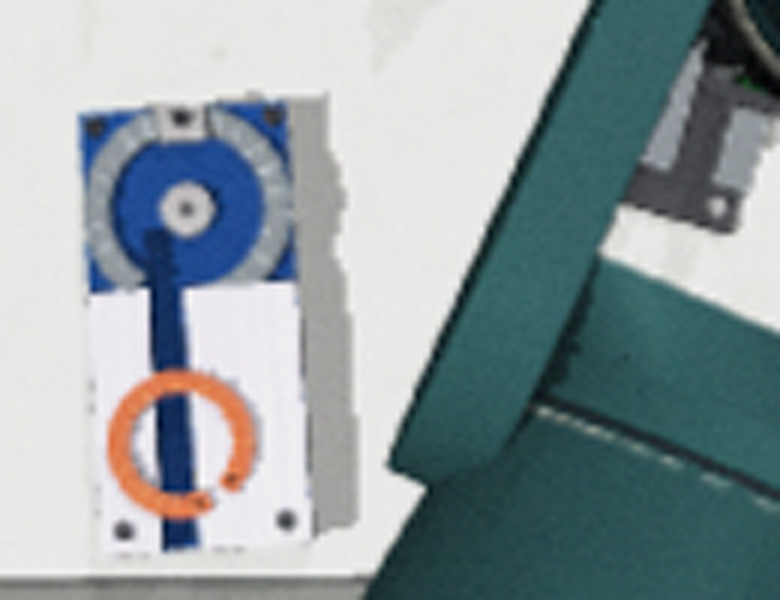

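The shaft (crop x 402) is between the tines (342 to 438), about 1 to 2 mm off centre, and the pick is straight. The top view shows the ring flat on the ledge at (183,445). Lowering the pick into the fork.

```bash
python3 - <<'E'
from workcell import arm, viewer
from h import *
np.set_printoptions(precision=4,suppress=True)
p=np.load("grip.npy")+[-.0001,-.0005,0]
print(arm.move_l([p[0],p[1],.140],vel=.15,contact_N=8))
print(arm.move_l([p[0],p[1],.1275],vel=.03,contact_N=4)); arm.dwell(.1)
s=arm.get_state();print(s["time"],s["tcp_pos"],s["wrist_force"],s["moment"])
snap("x_s","side");crop("x_s",215,120,315,220,6)
E
```

```text
False
True
26.225 [ 0.6347 -0.2702  0.1289] [ 0.6265 -0.2901  5.821 ] [ 0.0365 -0.0075 -0.0172]
```

View pics/x_s_c215.png

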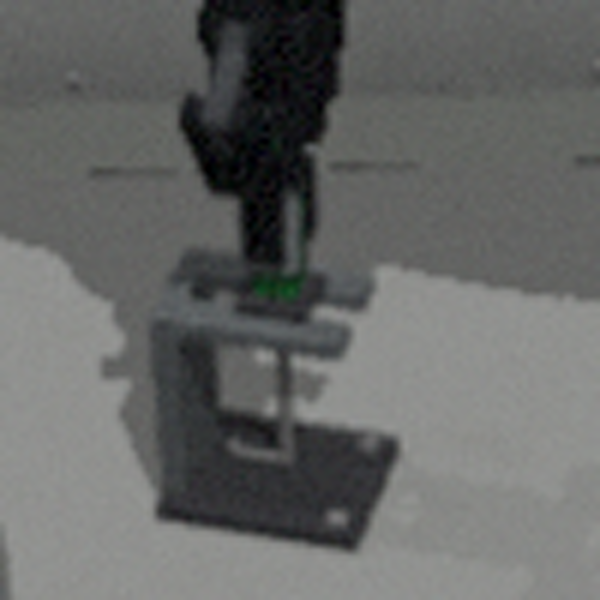

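The collar sits on the tines at the same height as at the start. I'll release, rise, and look at the ring with the wrist camera.

```bash
python3 - <<'E'
from workcell import arm, viewer
from h import *
np.set_printoptions(precision=4,suppress=True)
arm.gripper_to(.5); 
s=arm.get_state();p=s["tcp_pos"];print(s["time"],p,s["wrist_force"])
arm.move_l([p[0],p[1],.22],vel=.2)
snap("y_s","side");crop("y_s",215,110,315,220,5)
arm.move_l([.56,-.12,.25],ori=q(YAW),vel=.25)
snap("y1_w")
arm.move_l([.55,-.05,.22],vel=.25); arm.dwell(.1)
snap("y2_w");snap("y_t","top");crop("y1_w",150,0,400,220,3);crop("y2_w",200,0,380,220,3)
print(arm.get_state()["time"])
E
```

```text
26.65 [ 0.6343 -0.27    0.1278] [0.2058 0.2146 0.5303]
28.85
```

View pics/y_s_c215.png

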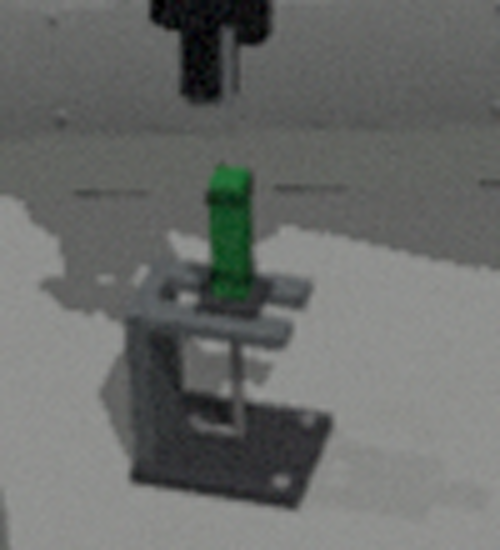

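View pics/y1_w.png

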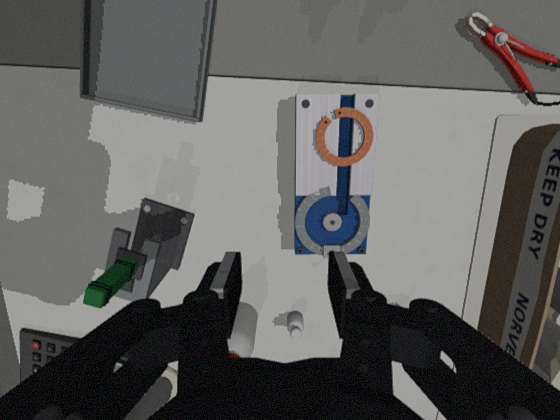

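View pics/y2_w.png

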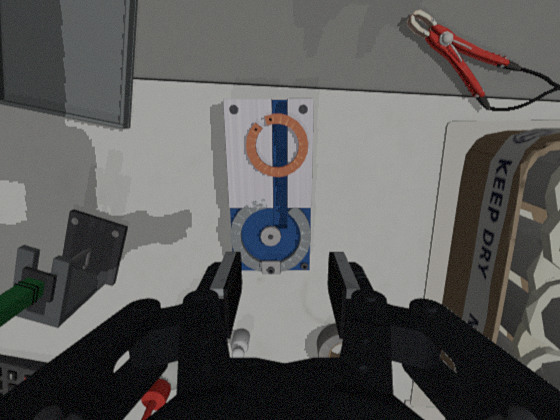

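The pick hangs upright in the fork. I'll locate the ring by fitting the model in the two wrist views.

```bash
cat > f2.py <<'E'
from fit import *
ob=[prep("y1_w",(305,95,385,175)),prep("y2_w",(235,105,320,185)),prep("y_t",(215,225,275,275))]
for P,t,b in ob: print(t.sum())
def cen(P,t,b):
    ys,xs=np.nonzero(t>.5); c=cv2.minEnclosingCircle(np.c_[xs,ys].astype(np.float32)); return (c[0][0]+b[0],c[0][1]+b[1]),c[1]
cs=[cen(*o) for o in ob]; print(cs)
print("tri centre",tri([(ob[i][0],cs[i][0]) for i in (0,1)]))
c=tri([(ob[i][0],cs[i][0]) for i in (0,1)])[0]
best=None
for g in range(0,360,20):
    v=np.r_[c[:2],.0345,Ro.from_euler('z',g,degrees=True).as_rotvec()]
    f=cost(v,ob[:2]); 
    if best is None or f<best[0]: best=(f,v)
def flat(u): return np.r_[u[:3],0,0,u[3]]
u=np.r_[best[1][:3],best[1][5]]
r=minimize(lambda u:cost(flat(u),ob[:2]),u,method="Nelder-Mead",options=dict(maxiter=400,xatol=1e-5,initial_simplex=np.vstack([u]+[u+d for d in np.diag([.004,.004,.004,.2])])))
x=r.x; c,s=np.cos(YAW),np.sin(YAW); d=x[:2]-SEAT[:2]
print("centre",x,"cost",r.fun,"in housing",c*d[0]+s*d[1],-s*d[0]+c*d[1])
gd=-np.array([np.cos(x[3]),np.sin(x[3])]); print("gap dir",gd)
E
python3 f2.py
python3 - <<'E'
from h import *
crop("y1_w",70,0,230,130,5)
E
```

```text
1237.0000000000005
1427.0000000000005
11.000000000000004
[((343.7578811645508, 136.04154586791992), 29.52543067932129), ((277.14253997802734, 144.91358947753906), 31.463726043701172), ((241.0, 254.0), 2.2361679077148438)]
tri centre (array([ 0.5059, -0.0591,  0.0337]), [np.float64(0.16823170314470146), np.float64(0.16823170314462155)])
centre [ 0.507  -0.0592  0.0358  0.6515] cost 23.196649958564763 in housing -0.09570402274041871 0.00822669840711578
gap dir [-0.7952 -0.6064]
```

```bash
sed -i 's/np.ones((5,5)/np.ones((11,11)/' fit.py; python3 f2.py; python3 - <<'E'
from h import *
im=cv2.imread("pics/top0.png")[235:315,290:375]; cv2.imwrite("pics/tray.png",cv2.resize(im,None,fx=7,fy=7,interpolation=cv2.INTER_CUBIC))
im=cv2.imread("pics/side0.png")[165:225,310:395]; cv2.imwrite("pics/tray_s.png",cv2.resize(im,None,fx=7,fy=7,interpolation=cv2.INTER_CUBIC))
import pickle
print(plane(pickle.load(open("pics/v_t.pkl","rb")),(245.1,243.75),.037))
E
```

```text
1237.0000000000005
1427.0000000000005
11.000000000000004
[((343.7578811645508, 136.04154586791992), 29.52543067932129), ((277.14253997802734, 144.91358947753906), 31.463726043701172), ((241.0, 254.0), 2.2361679077148438)]
tri centre (array([ 0.5059, -0.0591,  0.0337]), [np.float64(0.16823170314470146), np.float64(0.16823170314462155)])
centre [ 0.5066 -0.0596  0.0348  0.6368] cost 0.6202229238598752 in housing -0.09617156985122115 0.007846874873043707
gap dir [-0.804  -0.5946]
[ 0.50464707 -0.06188255  0.037     ]
```

View pics/tray.png

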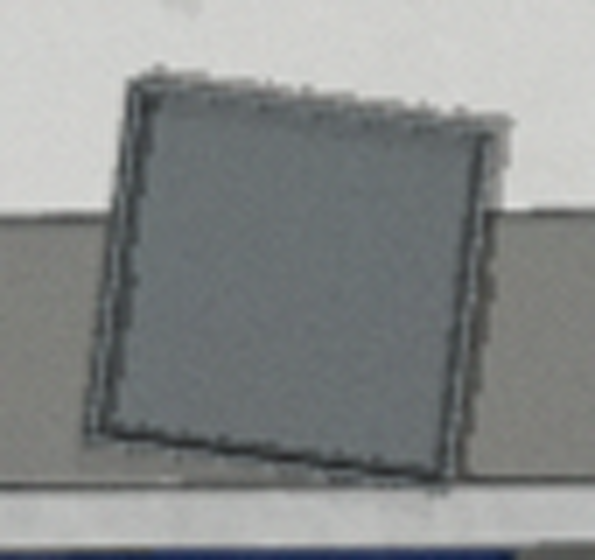

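View pics/tray_s.png

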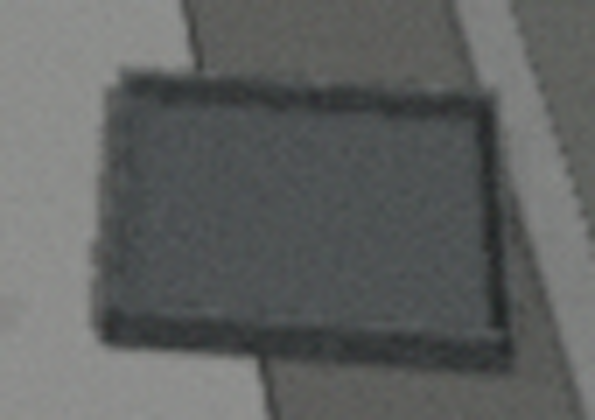

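```bash
python3 - <<'E'
from workcell import arm, viewer
from h import *
np.set_printoptions(precision=4,suppress=True)
T=viewer.camera_params("top");S=viewer.camera_params("side")
t=lambda x,y:(290+(x+.5)/7-.5,235+(y+.5)/7-.5); s=lambda x,y:(310+(x+.5)/7-.5,165+(y+.5)/7-.5)
a=[plane(T,t(*p),.016)[:2] for p in [(130,85),(492,132),(450,480),(88,432)]]; print(np.array(a),np.mean(a,0))
# tri: top TL = +x,+y = side BL ; TR=+x,-y = side TL ; BR=-x,-y= side TR; BL=-x,+y = side BR
X=[tri([(T,t(*p)),(S,s(*r))])[0] for p,r in [((130,85),(105,318)),((492,132),(120,82)),((450,480),(495,95)),((88,432),(510,340))]]; print(np.array(X),np.mean(X,0))
# grasp
c=np.array([.5066,-.0596])
arm.gripper_to(.82,squeeze=25)
arm.move_l([*c,.10],ori=q(YAW),vel=.2)
arm.move_l([*c,.055],vel=.08,contact_N=6)
print(arm.move_l([*c,.036],vel=.02,contact_N=5))
st=arm.get_state();print(st["time"],st["tcp_pos"],st["wrist_force"],st["finger_gap"])
snap("z_s","side");crop("z_s",255,190,365,280,7)
E
```

```text
[[ 0.4956 -0.2175]
 [ 0.4776 -0.346 ]
 [ 0.3559 -0.3279]
 [ 0.3739 -0.2006]] [ 0.4257 -0.273 ]
[[ 0.4973 -0.2183  0.0108]
 [ 0.4787 -0.3484  0.0062]
 [ 0.3544 -0.3287  0.0114]
 [ 0.3737 -0.201   0.0124]] [ 0.426  -0.2741  0.0102]
True
31.425 [ 0.5065 -0.0596  0.0412] [-1.9051  1.8298  6.5866] 0.8223015496936302
```

View pics/z_s_c255.png

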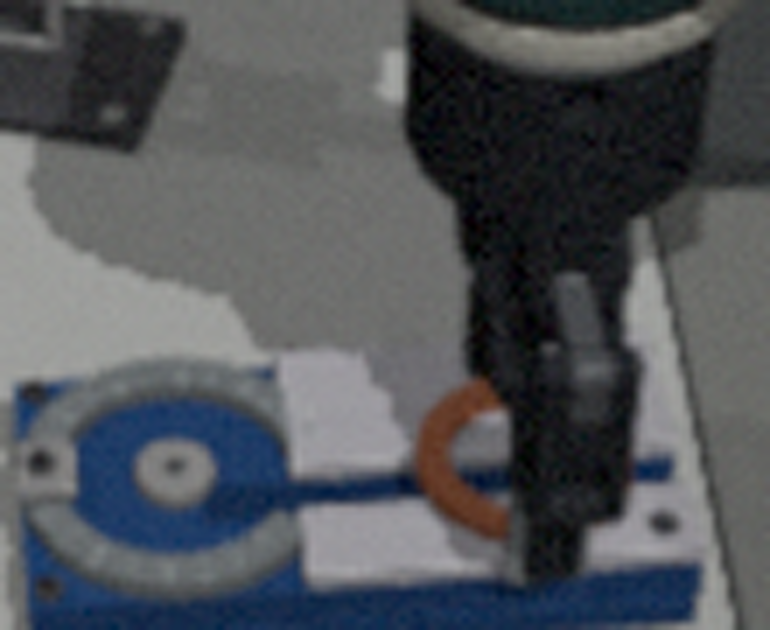

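Contact at TCP 41 mm means the fingertips are on the ledge, straddling the ring. I'll raise slightly and close.

```bash
python3 - <<'E'
from workcell import arm, viewer
from h import *
np.set_printoptions(precision=4,suppress=True)
c=np.array([.5066,-.0596])
arm.move_l([*c,.0440],vel=.03); 
print(arm.get_state()["tcp_pos"],arm.get_state()["wrist_force"])
arm.gripper_to(.3,squeeze=25)
st=arm.get_state();print(st["time"],st["tcp_pos"],st["wrist_force"],st["finger_gap"])
snap("aa_s","side");crop("aa_s",255,190,365,280,7)
p=st["tcp_pos"]; np.save("g2.npy",p)
arm.move_l([c[0],c[1],p[2]+.012],vel=.05)
st=arm.get_state();print(st["time"],st["tcp_pos"],st["wrist_force"],st["finger_gap"])
snap("ab_s","side");crop("ab_s",255,190,365,280,7);snap("ab_w")
E
```

```text
[ 0.5066 -0.0596  0.044 ] [ 0.8315  0.3511 -0.0614]
32.0083 [ 0.5068 -0.0597  0.0443] [-0.7651 -0.3479  5.7288] 0.6856578336648849
32.4583 [ 0.5067 -0.0596  0.0566] [-0.428   0.5006 -0.897 ] 0.6850401608039584
```

View pics/ab_s_c255.png

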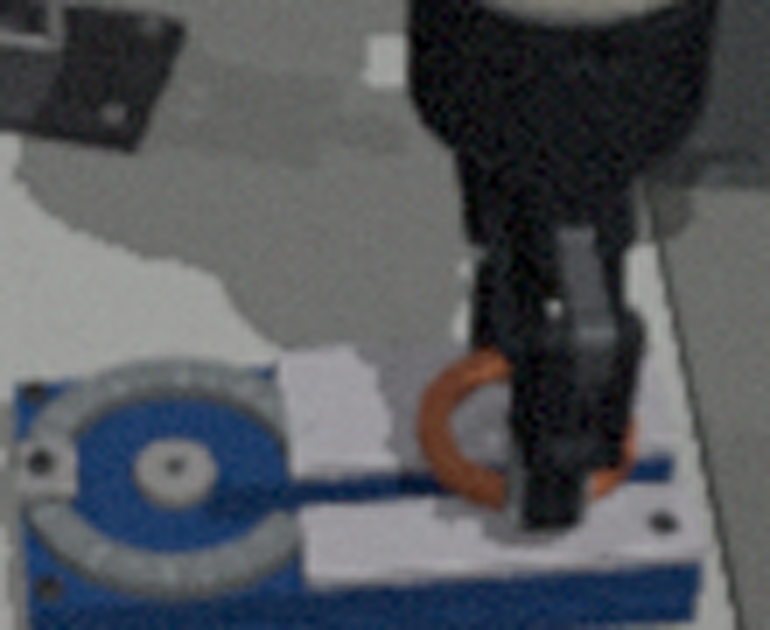

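View pics/ab_w.png

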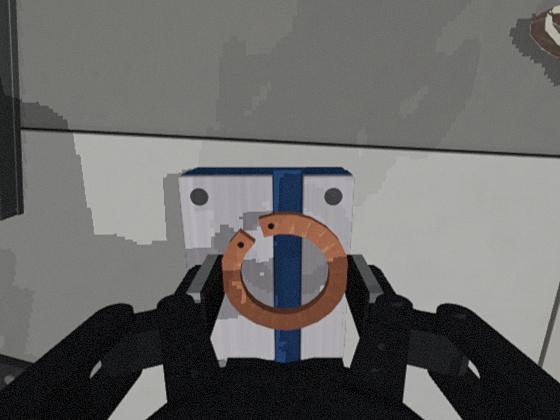

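The ring is held level and centred in the fingers. Now I'll carry it to the tray centre (0.426, -0.274).

```bash
python3 - <<'E'
from workcell import arm, viewer
from h import *
np.set_printoptions(precision=4,suppress=True)
c=np.array([.426,-.2735]); o=q(-.14)
arm.move_l([.5066,-.0596,.11],vel=.15)
arm.move_l([*c,.11],ori=o,vel=.15)
arm.move_l([*c,.040],vel=.12)
arm.dwell(.2)
st=arm.get_state();print(st["time"],st["tcp_pos"],st["wrist_force"],st["finger_gap"])
snap("ac_s","side");crop("ac_s",310,150,395,225,8);snap("ac_w")
E
```

```text
35.675 [ 0.4264 -0.2737  0.0408] [0.2191 0.4133 0.07  ] 0.6847588825672272
```

View pics/ac_w.png

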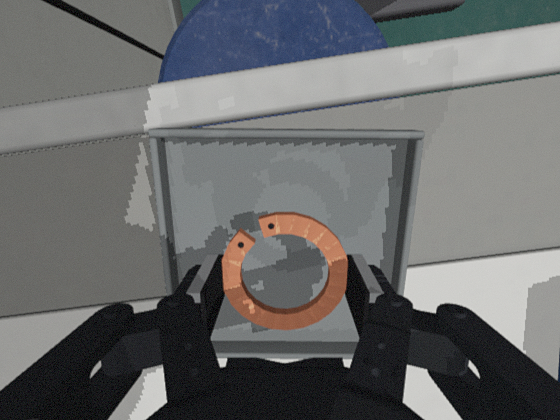

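View pics/ac_s_c310.png

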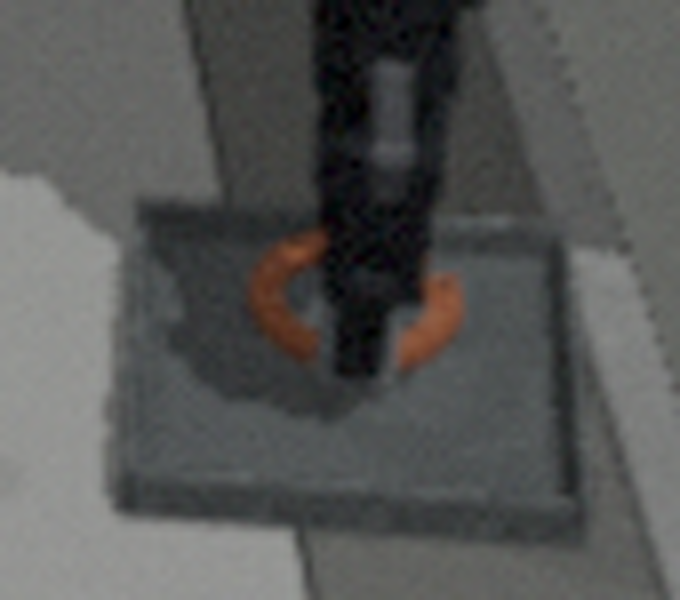

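Aligned with the tray and well inside it. Lowering until light contact.

```bash
python3 - <<'E'
from workcell import arm, viewer
from h import *
np.set_printoptions(precision=4,suppress=True)
c=np.array([.426,-.2735])
print(arm.move_l([*c,.024],vel=.06,contact_N=4), arm.get_state()["tcp_pos"][2])
print(arm.move_l([*c,.0140],vel=.012,contact_N=2.5))
st=arm.get_state();print(st["time"],st["tcp_pos"],st["wrist_force"],st["finger_gap"])
E
```

```text
False 0.023400668450163694
True
36.825 [ 0.426  -0.2735  0.0164] [-0.5063  0.4867  5.8894] 0.6846370931977693
```

Contact came at TCP 16.4 mm against 16.3 expected. Releasing and retreating.

```bash
python3 - <<'E'
from workcell import arm, viewer
from h import *
np.set_printoptions(precision=4,suppress=True)
arm.gripper_to(.80); 
st=arm.get_state();print(st["time"],st["tcp_pos"],st["wrist_force"],st["finger_gap"])
arm.move_l([.426,-.2735,.06],vel=.06)
arm.move_l([.426,-.2735,.25],vel=.25)
arm.move_l([.50,-.12,.30],vel=.25)
arm.dwell(.2)
snap("ad_s","side");snap("ad_t","top");snap("ad_w")
crop("ad_s",310,150,395,225,8)
print(arm.get_state()["time"])
E
```

```text
37.0833 [ 0.4256 -0.2732  0.0157] [-0.354  -0.1785  0.8026] 0.8012924172146206
40.0833
```

View pics/ad_s.png

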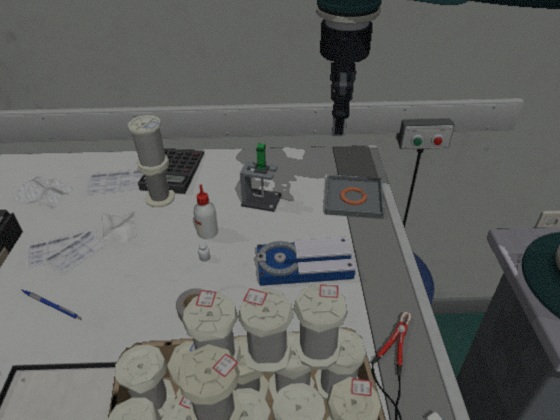

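View pics/ad_s_c310.png

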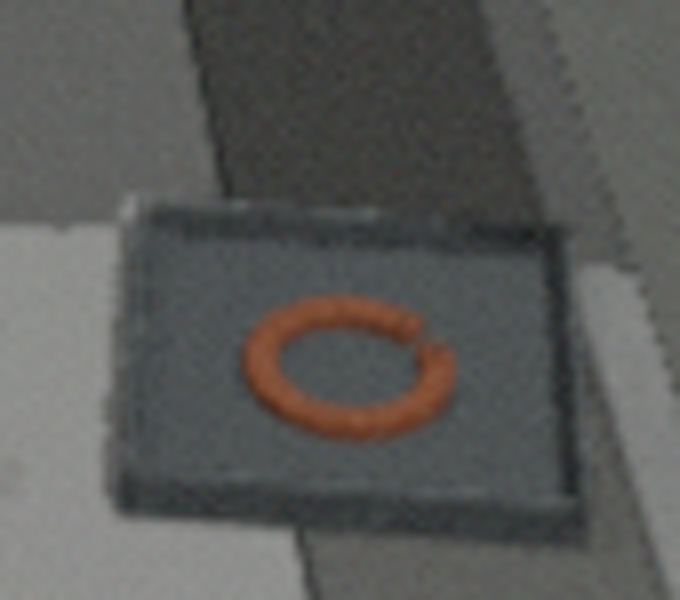

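View pics/ad_w.png

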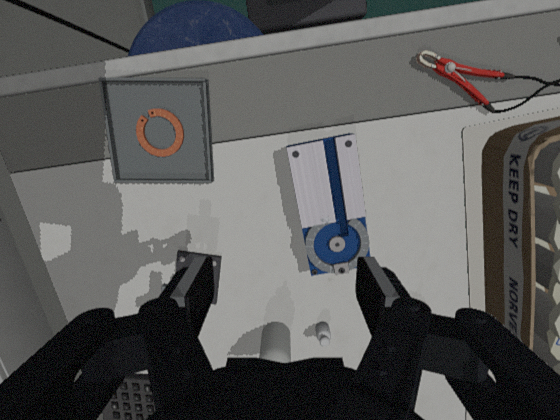

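View pics/ad_t.png

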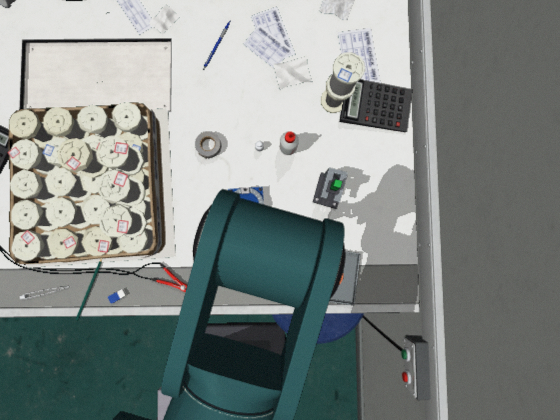

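The ring lies flat in the middle of the tray at (353,196) in the side view. The pick hangs in its fork at (261,170). The tape roll, weight and bottle are at the same pixels as at the start, and the gripper touches nothing.

```bash
python3 -c "
from workcell import arm
arm.hand_in(); print(arm.get_state()['time'])"
```

```text
the job is handed in; nothing more can be done
the job is handed in; nothing more can be done
```

The job is done and handed in at about 40 s of the 72 s allowed. I got no verdict back.

- **Ring out of the groove:** I took the pick from its fork and slid its toe along the channel under the ring's end. The ring tilted out from under the keeper, hung on the toe, and was laid flat on the front ledge. The fingers did not touch it until then.
- **Pick back:** The pick went back into its fork before I touched the ring. The collar met the tines at TCP height 128.9 mm, the same as at the start.
- **Ring into the tray:** I gripped the ring across its outside at 25 N and lowered it until light contact. Contact came at TCP height 16.4 mm, against 16.3 mm expected.

**Last checks:** The final pictures show the ring flat near the middle of the tray and the pick upright in its fork. The tape roll, steel weight and bottle are where they were, and the gripper is clear of everything. The largest wrist force I read was about 7 N.

**Disagreements:**
- The top camera put the ring on the ledge about 3 mm from where the wrist views put it. I used the wrist views.
- The camera-measured tray rim came out at about 10 mm high instead of 16 mm. I used only its horizontal position.
- The side view alone left the hanging ring's tilt ambiguous; a wrist picture settled it.

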